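# Open the sprung module rack with the fork and pack it

### The arm

A 7-joint arm with a two-finger parallel gripper is mounted at the origin on the work surface. World frame = base frame: x ahead of the robot, y to its left, z up, the work surface at z = 0. Lengths are in m, angles in rad, forces in N, time in s.
With the tool pointing down it reaches from about 0.35 to 0.9 m from the base axis. Payload 8.1 kg.
Tool frame: the origin (TCP) lies midway between the tips of the shut fingers; the grasp point (between the pads) lies arm.grip_point_offset behind it (arm.grip_point_offset is the distance from the TCP to the grasp point, in m); y points along the fingers, z is the direction in which the jaws open and shut, and the axes are right-handed (so a half turn about y gives the same grasp; the last joint's range is limited). The gripper opens to 92 mm and grips with 3 to 60 N. Pads are 19 mm wide; open, the fingers measure 130 mm over their backs; the gripper's body (75 mm by 190 mm) begins 47 mm behind the grasp point.
Start: joints at [1.169, 0.434, 0.025, 1.573, -0.012, 1.134, -0.075], TCP at [0.184, -0.597, 0.227] pointing down, gripper open.
Joint ranges: [-2.62, 2.62], [-0.44, 2.09], [-1.27, 1.32], [0.08, 2.57], [-1.32, 4.46], [0.12, 2], [-2.74, 2.74]. Speed limits (rad/s): [2.22, 2.22, 3.01, 3.01, 3.14, 3.14, 3.14].

### API

Orientations are given as a rotation vector (axis times angle).
In Python, from cell import arm, get_image, camera_info gives the robot as it stands.
- The arm moves only by the tool carry_out, never from a script. Its argument "steps" is one flat list of numbers, 5 for each row, row after row: the opening, from 0 (shut) to 1 (fully open), then the shift along the world's x, y, z in units of 0.1 m (1.0 is 0.1 m), then the turn about the world's z in units of 45 degrees (1.0 is 45 degrees). In form: [hand, dx, dy, dz, spin, hand, dx, dy, dz, spin, ...]. A call has 1 to 12 rows; each row is the pose to reach, as a shift and turn from the pose commanded when the call began; what a row does not reach only later rows make up. A row lasts 1/10 s, in which the tool goes at most 50 mm and 8.59 degrees, less where a joint would pass 70% of its speed; a pose out of reach is approached as far as the arm can. A call with a number of a shift or a turn outside -1 to 1 is refused whole. A call with a gripper value outside its range is refused whole. The fingers move at their own pace and stop on an object; "grip_force" is the grip in N (left out, the last holds). Time passes only in rows, so rows that repeat a pose let the fingers close. It gives the time, the measured TCP pose, the force and the opening at its end, in the units of the state.
- arm.observe(): the state, without advancing time (a new reading comes with each control period).
- get_image(name): name is "side" or "top" or "wrist"; returns (picture, depth): 480x640x3 uint8, red, green, blue; 480x640 float32, m along the optical axis (not along the pixel's ray), 0 where there is no reading.
- camera_info(name): a dict with "fovy" (degrees; the focal length in pixels is half the picture's height over the tangent of half this angle, whatever the lens; pixels are square), "cx", "cy" (the principal point, pixels), "R" (3x3) and "t" (3): a world point X has camera coordinates R X + t; the wrist camera has in their place "tool_from_camera" (4x4, takes a point from camera to tool coordinates, whose origin is the TCP and whose axes are the tool frame's). Camera axes: x right, y down, z forward; pixel columns grow to the right and rows downward; lengths in m; the calibration is good to about 2 mm. The wrist camera is an equidistant fisheye: a pixel r from the principal point sees the ray r / f radians off the axis. A picture is of the moment at which its call begins: read the wrist's pose just before it. camera_info takes no time and is no camera call.
- arm.sign_off(): hands the job in, once; it reports no verdict.
The state is a dict: "clock": time; "joints": joint angles; "dq": joint speeds; "joint_efforts": joint torques, N m; "position": TCP position; "ee_rot": TCP orientation; "force": force on the tool from outside, world axes, zero at the start; "ft_torque": the same for the moment, N m; "width": opening from 0.0 (shut) to 1.0 (fully open).
Only numpy, scipy, OpenCV 4.12 (cv2) and the standard library are available. Lean on these libraries where they do the work, as an engineer would, in place of code of your own. Each camera call takes 0.05 s, during which the arm holds its last target. There are 200 camera calls.

### The job

Take the forked tool, set its prongs over the rod of the rack's spring bar beside the orange collar and push the collar sideways against its spring, so that the clear keeper springs up; work the bar with the tool, not with the fingers, and lay the tool back on its mat. Then stand every effect module from the table upright in the rack's channel, narrow side along it, and slide the yellow end stop up until all of them sit snug between it and the end wall. Leave the keeper open and don't shove the other gear on the table about.

Things in the scene. Friction and masses are not known exactly. Their poses are not given: they have to be found in the camera images.
- rack: Fixed aluminium module rack. Origin: on the table under the channel's middle; x away from the robot across the channel, y to the robot's left along it. Base plate 12 mm thick, x -90 to 96 mm, y -150 to 135 mm. Channel between steel lips, inner faces at x -33 and 33 mm, tops at z 22 mm. Two hinge posts at x 84, y -85 and 85 mm, top z 100 mm.
- wall_face (a point): Foot of the inner face of the fixed blue end wall (rack frame x 0, y 118, z 12 mm); the modules stand at this height. The wall is 70 mm wide, 12 mm thick, its top at rack z 70 mm. Axes as the rack's.
- bar (a joint): Spring bar: 5 mm brass rod along the rack's y at rack x -65, z 64 mm, with an orange collar. Value: travel to the rack's +y (m), 0 at rest, 0.014 at its end. Spring 2.5 N at rest plus 250 N/m. Its nose (at -y) holds the keeper's foot down; the keeper is free when the value passes 0.007. It springs back when let go.
- bar_collar (a point): Centre of the bar's orange collar, a disc of radius 12 mm, 4 mm thick along the rack's y; at rest at rack x -65, y 28, z 64 mm. The rod is bare on its -y side, from the lug face at y 3 mm to the collar face at y 26 mm; a coil spring is on the +y side. Two lugs 6 mm thick at y 0 and 60 mm carry the rod, tops z 76 mm, x -74 to -56 mm. Open space in front.
- keeper (a joint): Clear hatch with steel rim over the channel, hinged along the rack's y at rack x 75, z 94 mm, pushed up by a spring, slowed by a damper. 0 = closed, caught under the bar's nose; 2.1 rad = fully open, leaning away from the robot. Once freed it swings up by itself in 1 to 2 s and stays. Closed: z 90 to 98 mm, front rim at x -56 mm, catch to x -68 mm at y -30 to -8 mm.
- keeper_edge (a point): Middle of the keeper's front rim, 126 mm from its hinge; moves with the keeper.
- stop (a joint): Sliding end stop, at the rack's -y end. Value: travel towards the end wall (+y), m; 0 = fully back (its face 210 mm from the wall), 0.155 = most forward. It stays where it is left; friction about 1.5 N.
- stop_face (a point): On the lower edge of the stop's face that looks to the wall (rack frame x 0, y -92 mm + travel, z 12 mm); axes as the rack's. The yellow face plate is 60 mm wide, 12 mm thick, top at rack z 67 mm.
- stop_fin (a point): Centre of the top of the stop's black upright fin, behind the plate: 14 mm wide in rack x, 35 mm long in rack y, top at rack z 86.5 mm. Pinch it across x, or push it.
- fork: Forked spring-bar tool, 100 g, lying on the mat. Origin under the handle's middle; x to the fork, z up. Orange handle 80 mm long (x -40 to 40), 18 mm wide (y), 30 mm high. At the end of a steel shank two prongs one above the other, at z 15 +- 9.5 mm, each 5 mm high, 6 mm wide, from x 68 mm (throat) to 88 mm (tips); their 14 mm gap, centred at z 15 mm, takes the rod.
- mat: Fixed black rubber tool mat, 240 x 120 mm, 3 mm thick; origin under its centre, x along its length.
- module1: Effect module, red with white knobs on the panel that forms its top; box 56 mm (x) by 36 mm (y) by 62 mm high, knobs to 70 mm, dark heavy foot, 200 g. Origin: centre of its underside, z up. It fits the channel with its 36 mm side along the rack's y, either way round. May be absent.
- module2: Effect module, green with black knobs on the panel that forms its top; box 56 mm (x) by 36 mm (y) by 62 mm high, knobs to 70 mm, dark heavy foot, 200 g. Origin: centre of its underside, z up. It fits the channel with its 36 mm side along the rack's y, either way round. May be absent.
- module3: Effect module, blue with yellow knobs on the panel that forms its top; box 56 mm (x) by 36 mm (y) by 62 mm high, knobs to 70 mm, dark heavy foot, 200 g. Origin: centre of its underside, z up. It fits the channel with its 36 mm side along the rack's y, either way round. May be absent.
- module4: Effect module, white with red knobs on the panel that forms its top; box 56 mm (x) by 36 mm (y) by 62 mm high, knobs to 70 mm, dark heavy foot, 200 g. Origin: centre of its underside, z up. It fits the channel with its 36 mm side along the rack's y, either way round. May be absent.
- tape: Bystander: roll of red tape, 84 mm across, 24 mm high. Origin at its underside.
- pedal: Bystander: green effect pedal, 120 x 75 x 40 mm with knobs on top to 52 mm. Origin at its underside.
- puck: Bystander: round light-wood block, 52 mm across, 35 mm high. Origin at its underside.
- mug: Bystander: white mug, 76 mm across, 85 mm high. Origin at its underside.
- stomp: Bystander: black pedal, 75 x 120 x 45 mm with knobs on top to 57 mm. Origin at its underside.
Mind the look-alikes: they are no part of the job. Of the things shaped like the fork, the orange one is meant.

How it is judged:
On the way, in this order (a step that is already met when the one before it is completed fails the run):
1. the tool pushes the spring bar aside (value of joint bar above 0.004 m and contact force between fork and bar_c2 above 0.5 N and value of joint keeper below 0.6 rad), for 0.05 s.
2. the keeper has sprung open (value of joint keeper above 1.5 rad), for 0.2 s.
At the end, for the whole second after the job is handed in: Every module stands upright (0.1 rad) and square (0.15 rad) in the channel, within 8 mm of its place packed gapless from the end wall; the stop is within 4 mm of the last one; keeper open over 1.5 rad; fork at rest on the mat, mid-handle within 90 x 50 mm of its centre (x of module1 in the frame of rack between -0.012 and 0.012 m and z of module1 in the frame of rack between 0.009 and 0.018 m and angle between each of module1, module2, module3, module4's own z axis and vertical below 0.1 rad and angle between the x axis of each of module1, module2, module3, module4 and the x axis of rack, either way round below 0.15 rad and linear speed of each of module1, module2, module3, module4, fork below 0.02 m/s and (y of module1 in the frame of rack between 0.092 and 0.103 m or (y of module1 in the frame of rack between 0.056 and 0.067 m and (y of module2 in the frame of rack between 0.092 and 0.103 m or y of module3 in the frame of rack between 0.092 and 0.103 m or y of module4 in the frame of rack between 0.092 and 0.103 m)) or (y of module1 in the frame of rack between 0.02 and 0.031 m and (y of module2 in the frame of rack between 0.056 and 0.067 m or y of module3 in the frame of rack between 0.056 and 0.067 m or y of module4 in the frame of rack between 0.056 and 0.067 m)) or (y of module1 in the frame of rack between -0.016 and -0.005 m and (y of module2 in the frame of rack between 0.02 and 0.031 m or y of module3 in the frame of rack between 0.02 and 0.031 m or y of module4 in the frame of rack between 0.02 and 0.031 m))) and x of module2 in the frame of rack between -0.012 and 0.012 m and z of module2 in the frame of rack between 0.009 and 0.018 m and (y of module2 in the frame of rack between 0.092 and 0.103 m or (y of module2 in the frame of rack between 0.056 and 0.067 m and (y of module1 in the frame of rack between 0.092 and 0.103 m or y of module3 in the frame of rack between 0.092 and 0.103 m or y of module4 in the frame of rack between 0.092 and 0.103 m)) or (y of module2 in the frame of rack between 0.02 and 0.031 m and (y of module1 in the frame of rack between 0.056 and 0.067 m or y of module3 in the frame of rack between 0.056 and 0.067 m or y of module4 in the frame of rack between 0.056 and 0.067 m)) or (y of module2 in the frame of rack between -0.016 and -0.005 m and (y of module1 in the frame of rack between 0.02 and 0.031 m or y of module3 in the frame of rack between 0.02 and 0.031 m or y of module4 in the frame of rack between 0.02 and 0.031 m))) and x of module3 in the frame of rack between -0.012 and 0.012 m and z of module3 in the frame of rack between 0.009 and 0.018 m and (y of module3 in the frame of rack between 0.092 and 0.103 m or (y of module3 in the frame of rack between 0.056 and 0.067 m and (y of module1 in the frame of rack between 0.092 and 0.103 m or y of module2 in the frame of rack between 0.092 and 0.103 m or y of module4 in the frame of rack between 0.092 and 0.103 m)) or (y of module3 in the frame of rack between 0.02 and 0.031 m and (y of module1 in the frame of rack between 0.056 and 0.067 m or y of module2 in the frame of rack between 0.056 and 0.067 m or y of module4 in the frame of rack between 0.056 and 0.067 m)) or (y of module3 in the frame of rack between -0.016 and -0.005 m and (y of module1 in the frame of rack between 0.02 and 0.031 m or y of module2 in the frame of rack between 0.02 and 0.031 m or y of module4 in the frame of rack between 0.02 and 0.031 m))) and x of module4 in the frame of rack between -0.012 and 0.012 m and z of module4 in the frame of rack between 0.009 and 0.018 m and (y of module4 in the frame of rack between 0.092 and 0.103 m or (y of module4 in the frame of rack between 0.056 and 0.067 m and (y of module1 in the frame of rack between 0.092 and 0.103 m or y of module2 in the frame of rack between 0.092 and 0.103 m or y of module3 in the frame of rack between 0.092 and 0.103 m)) or (y of module4 in the frame of rack between 0.02 and 0.031 m and (y of module1 in the frame of rack between 0.056 and 0.067 m or y of module2 in the frame of rack between 0.056 and 0.067 m or y of module3 in the frame of rack between 0.056 and 0.067 m)) or (y of module4 in the frame of rack between -0.016 and -0.005 m and (y of module1 in the frame of rack between 0.02 and 0.031 m or y of module2 in the frame of rack between 0.02 and 0.031 m or y of module3 in the frame of rack between 0.02 and 0.031 m))) and y of any of module1, module2, module3, module4 in the frame of stop_face below 0.022 m and value of joint keeper above 1.5 rad and x of fork in the frame of mat between -0.09 and 0.09 m and y of fork in the frame of mat between -0.05 and 0.05 m and z of fork in the frame of mat between -0.002 and 0.02 m); the robot touches nothing.
It fails at once if a bystander is shoved aside (more than 30 mm) (distance of any of tape, pedal, puck, mug, stomp from where it was at the start of the episode above 0.03 m).
It fails at once if the fingers press on the spring bar itself (contact force between the fingers and bar_c2 above 1 N).
Of module1, module2, module3, module4 only 2 to 4 are there at a start; the rules pass over those that are not, and their reading is None.
At some moment in a run one of module1, module2, module3, module4 may be knocked a few centimetres aside while the robot is not near it.
It also fails if it takes over 210 s, if anything falls off the work surface, if the arm or the gripper's body presses on something with over 40 N, if the wrist force passes 120 N, or if a joint passes its speed limit or range.

## Working session

There is one attempt and no reset: what is moved stays moved. The work goes in short steps, Python scripts to look and compute and a tool call to move; the robot and the scene stay as the last step left them, time stands still between calls to the robot, and variables do not carry over. Pictures are saved under pics/ and viewed, about 12 in all and at most 16, crops included, and the job is handed in when it is done.

Besides the shell and the picture viewer there is one more tool, called after "Call:" by a JSON object that holds its "api" and its "payload", one argument or row to a line. carry_out: Moves the arm, as the interface text tells. Shifts and turns lie within -1 to 1; 1 stands for 0.1 m of shift or 45 degrees of turn. Its arguments: {"type":"object","properties":{"steps":{"type":"array","items":{"type":"number"}},"grip_force":{"type":"number"}},"required":["steps"]}

```bash
mkdir -p pics; ls; cat > h.py <<'E'
import numpy as np, cv2
from cell import arm, get_image, camera_info
def cam(n):
    c=camera_info(n); f=240/np.tan(np.radians(c["fovy"])/2); return c,f
def cloud(n,d):
    c,f=cam(n); v,u=np.mgrid[0:480,0:640]
    P=np.stack([(u-c["cx"])/f*d,(v-c["cy"])/f*d,d],-1)
    return (P-np.array(c["t"]))@np.array(c["R"])   # R^T (P-t)
def proj(n,X):
    c,f=cam(n); p=np.array(c["R"])@np.array(X)+c["t"]; return f*p[:2]/p[2]+[c["cx"],c["cy"]]
def snap(n):
    im,d=get_image(n); np.savez(f"pics/{n}.npz",im=im,d=d); return im,d
E
python3 - <<'E'
from h import *
s=arm.observe(); print({k:np.round(v,3) for k,v in s.items()}, arm.grip_point_offset)
for n in("top","side"):
    im,d=snap(n); cv2.imwrite(f"pics/{n}0.png",im[...,::-1]); c,f=cam(n); print(n,f,np.round(-np.array(c["R"]).T@c["t"],3),np.round(c["R"],2).tolist())
E
```

```text
pics
{'clock': np.float64(0.0), 'joints': array([ 1.169,  0.435,  0.025,  1.574, -0.012,  1.134, -0.075]), 'dq': array([ 0.001,  0.   ,  0.   , -0.002,  0.   ,  0.001,  0.002]), 'joint_efforts': array([-1.0000e-03, -6.6785e+01,  9.8400e-01, -3.1446e+01, -6.1000e-02,
        4.3000e-02,  0.0000e+00]), 'position': array([ 0.184, -0.597,  0.226]), 'ee_rot': array([-0.311,  2.063, -2.059]), 'force': array([-0.158, -0.399,  1.045]), 'ft_torque': array([ 0.018, -0.007,  0.001]), 'width': np.float64(0.997)} 0.0188
top 519.0080460014718 [0.22  0.073 1.372] [[0.02, -1.0, 0.02], [-0.98, -0.02, -0.19], [0.19, -0.01, -0.98]]
side 565.4741002787973 [0.384 0.976 0.777] [[-1.0, -0.08, 0.02], [-0.07, 0.6, -0.79], [0.05, -0.79, -0.61]]
```

View pics/top0.png

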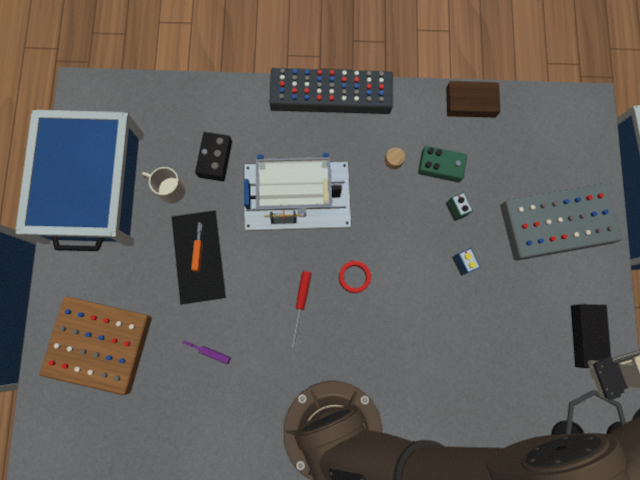

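View pics/side0.png

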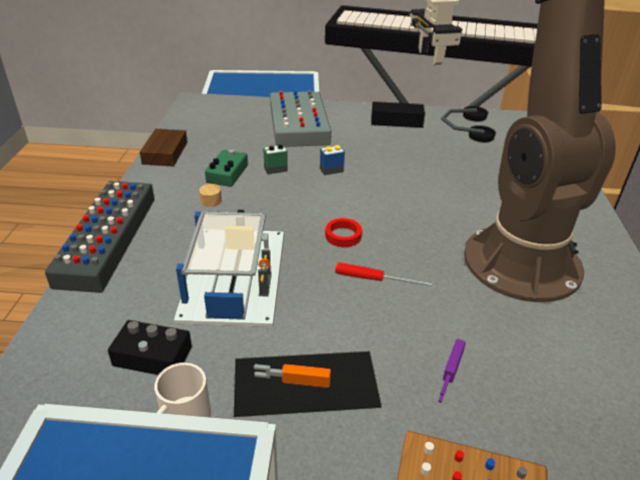

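The orange tool lies on the mat, with its handle at top (197,255) and prongs at (199,228). Look-alikes are the purple fork at (207,351) and the red screwdriver at (303,290). The modules I can see are green at (460,206) and blue at (466,261). The green pedal at (443,163) is a bystander. The rack's blue wall is at (247,193), the bar at (285,216) and the stop fin at (337,191).

```bash
cat >> h.py <<'E'
def rect(m,P,z):
    """min-area rect of world xy of masked pixels"""
    q=P[m][:,:2].astype(np.float32); r=cv2.minAreaRect(q); return np.round(r[0],4),np.round(r[1],4),round(r[2],2),len(q),np.round(np.median(P[m][:,2]),4)
def biggest(m,k=1):
    n,l,s,_=cv2.connectedComponentsWithStats(m.astype(np.uint8)); o=np.argsort(-s[1:,4])[:k]+1; return [l==i for i in o]
E
python3 - <<'E'
from h import *
z=np.load("pics/top.npz"); im,d=z["im"].astype(int),z["d"]; P=cloud("top",d); X,Y,Z=P[...,0],P[...,1],P[...,2]
hsv=cv2.cvtColor(z["im"],cv2.COLOR_RGB2HSV).astype(int)
v,u=np.mgrid[0:480,0:640]
def box(a,b,c,e): return (u>=a)&(u<=c)&(v>=b)&(v<=e)
print("table",np.median(Z[300:400,350:450]), Z[195:200,215:222].mean())
m=biggest(box(235,150,360,240)&(abs(Z-.012)<.006)&(im.min(-1)>150))[0]; print("plate",rect(m,P,0))
m=biggest(box(160,200,235,315)&(im.max(-1)<40))[0]; print("mat",rect(m,P,0))
m=biggest(box(160,200,235,315)&(im[...,0]>150)&(im[...,2]<80))[0]; print("handle",rect(m,P,0))
m=box(180,215,215,245)&(Z>.012)&(hsv[...,1]<60); print("shank",rect(m,P,0))
for n,b in(("green",(440,185,485,225)),("blue",(445,240,490,280))):
    m=box(*b)&(Z>.052)
    print(n,rect(m,P,0), rect(box(*b)&(Z>.01),P,0))
# anything else of module height
m=(Z>.055)&(Z<.08)&(Y<.3)&(Y>-.9)&(X>.0)&(X<.9)
for k in biggest(m,8): print("blob",np.round(P[k].mean(0),3),k.sum())
for n,b in(("wall",(235,170,255,215)),("post1",(255,148,268,160)),("post2",(318,148,332,160))):
    m=box(*b)&(hsv[...,0]>100)&(hsv[...,0]<125)&(hsv[...,1]>100); print(n,rect(m,P,0))
m=box(325,170,350,210)&(im.max(-1)<50)&(Z>.07); print("fin",rect(m,P,0))
m=box(265,205,310,225)&(hsv[...,0]<20)&(hsv[...,1]>130)&(Z>.04); print("collar",rect(m,P,0))
E
python3 - <<'E'
import cv2
a=cv2.imread("pics/top0.png"); s=cv2.imread("pics/side0.png")
c=cv2.resize(a[140:310,160:360],None,fx=3,fy=3,interpolation=2); cv2.imwrite("pics/crop1.png",c)
E
```

```text
table -0.00021810554070650516 0.00033137753121321875
plate (array([0.6075, 0.1079]), array([0.1813, 0.2837]), 3.39, 1868, np.float64(0.012))
mat (array([0.3474, 0.3004]), array([0.4776, 0.2075]), 37.22, 3408, np.float64(0.0033))
handle (array([0.3248, 0.2421]), array([0.3918, 0.0661]), 48.59, 172, np.float64(0.0334))
shank (array([0.3708, 0.2402]), array([0.4487, 0.0335]), 43.63, 61, np.float64(0.0274))
green (array([ 0.4216, -0.127 ]), array([0.0628, 0.5649]), 38.84, 323, np.float64(0.0625)) (array([ 0.4216, -0.127 ]), array([0.0628, 0.5649]), 38.84, 463, np.float64(0.0603))
blue (array([ 0.343 , -0.1368]), array([0.0558, 0.484 ]), 24.08, 336, np.float64(0.0626)) (array([ 0.343 , -0.1368]), array([0.0558, 0.484 ]), 24.08, 442, np.float64(0.061))
blob [ 0.433 -0.339  0.063] 315
blob [ 0.582 -0.326  0.063] 305
blob [0.538 0.139 0.069] 146
blob [0.596 0.238 0.069] 146
blob [0.066 0.029 0.067] 135
blob [ 0.88  -0.115  0.061] 41
blob [ 0.881 -0.048  0.061] 40
blob [0.881 0.021 0.061] 35
wall (array([0.597, 0.242]), array([0.0693, 0.0199]), 2.98, 164, np.float64(0.0691))
post1 (array([0.6832, 0.2045]), array([0.0113, 0.0132]), 2.76, 26, np.float64(0.1004))
post2 (array([0.6931, 0.0349]), array([0.0106, 0.0133]), 2.36, 23, np.float64(0.0995))
fin (array([0.6081, 0.0057]), array([0.0215, 0.011 ]), 87.67, 45, np.float64(0.0863))
collar (array([0.5354, 0.1392]), array([0.0171, 0.0028]), 1.07, 12, np.float64(0.0727))
```

View pics/crop1.png

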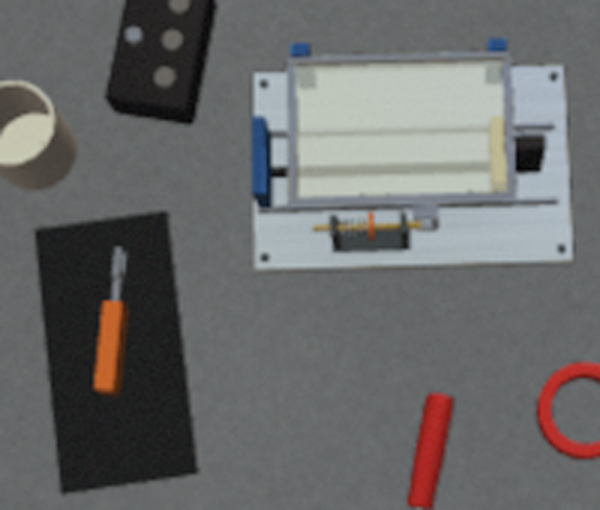

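The crop shows the orange tool on the mat, with its prongs pointing away from the robot, and the keeper closed over the channel. The rack fit agrees across plate and posts. Next I refit the others with outliers removed.

```bash
cat >> h.py <<'E'
def rect(m,P,z=0):
    Q=P[m]; Q=Q[np.linalg.norm(Q-np.median(Q,0),axis=1)<.15]
    r=cv2.minAreaRect(Q[:,:2].astype(np.float32)); return np.round(r[0],4),np.round(r[1],4),round(r[2],2),len(Q),np.round(np.median(Q[:,2]),4),np.round(Q.mean(0)[:2],4)
E
cat > m.py <<'E'
from h import *
z=np.load("pics/top.npz"); im,d=z["im"].astype(int),z["d"]; P=cloud("top",d); X,Y,Z=P[...,0],P[...,1],P[...,2]
v,u=np.mgrid[0:480,0:640]
def box(a,b,c,e): return (u>=a)&(u<=c)&(v>=b)&(v<=e)&(d>0)
m=box(160,200,235,315)&(im.max(-1)<40)&(Z<.008); print("mat",rect(m,P))
m=box(160,200,235,315)&(im[...,0]>150)&(im[...,2]<80)&(Z>.028); print("handle",rect(m,P))
m=box(180,215,215,245)&(Z>.015)&(im[...,2]>60); print("shank",rect(m,P))
for n,b in(("green",(440,185,485,225)),("blue",(445,240,490,280))):
    m=box(*b)&(Z>.057)&(Z<.066); print(n,rect(m,P))
E
python3 m.py
```

```text
mat (array([0.4342, 0.367 ]), array([0.236 , 0.1166]), 9.83, 3218, np.float64(0.003), array([0.4297, 0.3659]))
handle (array([0.4343, 0.3663]), array([0.0151, 0.0782]), 88.0, 165, np.float64(0.0335), array([0.4333, 0.3662]))
shank (array([0.4971, 0.3631]), array([0.0064, 0.0495]), 88.65, 52, np.float64(0.028), array([0.4981, 0.3628]))
green (array([ 0.5829, -0.3268]), array([0.0561, 0.0393]), 23.32, 225, np.float64(0.0619), array([ 0.5819, -0.3261]))
blue (array([ 0.4339, -0.3402]), array([0.0556, 0.0384]), 23.73, 240, np.float64(0.0617), array([ 0.4338, -0.3388]))
```

```bash
cat >> h.py <<'E'
from scipy.spatial.transform import Rotation as Ro
def pose():
    s=arm.observe(); R=Ro.from_rotvec(s["ee_rot"]).as_matrix(); p=np.array(s["position"])
    jaw=np.degrees(np.arctan2(R[1,2],R[0,2]))
    print("t %.2f p %s jaw(z axis)yaw %.2f  tilt %.2f width %.3f F %s"%(s["clock"],np.round(p,4),jaw,np.degrees(np.arccos(-R[2,1])),s["width"],np.round(s["force"],1))); return p,R,jaw
def wcloud(R,p,d):
    c=camera_info("wrist"); f=240/np.tan(np.radians(c["fovy"])/2); T=np.array(c["tool_from_camera"])
    v,u=np.mgrid[0:480,0:640]; a,b=u-c["cx"],v-c["cy"]; r=np.hypot(a,b)+1e-9; th=r/f
    k=np.tan(th)*d/r; C=np.stack([a*k,b*k,d],-1); t=C@T[:3,:3].T+T[:3,3]; return t@R.T+p
E
python3 - <<'E'
from h import *
pose(); print(arm.observe()["joints"]); c=camera_info("wrist"); print(c["fovy"],np.round(c["tool_from_camera"],3))
E
```

```text
t 0.10 p [ 0.1838 -0.5969  0.226 ] jaw(z axis)yaw -72.89  tilt 0.08 width 1.003 F [-0.6  0.9 -0.4]
[ 1.16940246  0.43513527  0.02496761  1.5740011  -0.01159988  1.13399782
 -0.07515181]
65.70646984690485 [[-0.002  0.959  0.284 -0.078]
 [-0.    -0.284  0.959 -0.158]
 [ 1.     0.002  0.001  0.001]
 [ 0.     0.     0.     1.   ]]
```

Call:
{"api": "carry_out", "payload": {
  "steps": [1, 0.45, 0.5, 0.1, 0, 1, 0.9, 1, 0.2, 0, 1, 0.9, 1, 0.2, 0, 1, 0.9, 1, 0.2, 0]
}}

```text
clock: 0.5
position: [0.2791, -0.493, 0.2474]
ee_rot: [-0.315, 2.056, -2.054]
force: [0.3, 0.2, -0.2]
width: 0.993
```

Call:
{"api": "carry_out", "payload": {
  "steps": [1, 0.45, 0.5, 0, 0, 1, 0.9, 1, 0, 0, 1, 0.9, 1, 0, 0, 1, 0.9, 1, 0, 0]
}}

```text
clock: 0.9
position: [0.3678, -0.393, 0.2465]
ee_rot: [-0.316, 2.058, -2.054]
force: [-0.3, -0.5, -0.1]
width: 0.997
```

Call:
{"api": "carry_out", "payload": {
  "steps": [1, 0.45, 0.5, 0, 0, 1, 0.9, 1, 0, 0, 1, 0.9, 1, 0, 0, 1, 0.9, 1, 0, 0]
}}

```text
clock: 1.3
position: [0.4571, -0.2933, 0.2465]
ee_rot: [-0.315, 2.058, -2.054]
force: [0.4, -0.5, -0.7]
width: 1.001
```

Call:
{"api": "carry_out", "payload": {
  "steps": [1, 0, 0.5, 0, 0.15, 1, 0, 1, 0, 0.3, 1, 0, 1, 0, 0.5, 1, 0, 1, 0, 0.5]
}}

```text
clock: 1.7
position: [0.4534, -0.1977, 0.2467]
ee_rot: [-0.659, 1.819, -1.819]
force: [1.4, -1.1, -0.1]
width: 1.003
```

Call:
{"api": "carry_out", "payload": {
  "steps": [1, 0, 0.5, 0, 0.15, 1, 0, 1, 0, 0.3, 1, 0, 1, 0, 0.5, 1, 0, 1, 0, 0.5]
}}

```text
clock: 2.1
position: [0.454, -0.0986, 0.2467]
ee_rot: [-0.938, 1.559, -1.56]
force: [-0.1, -0.9, -0.9]
width: 0.998
```

Call:
{"api": "carry_out", "payload": {
  "steps": [1, 0, 0.5, 0, 0.15, 1, 0, 1, 0, 0.3, 1, 0, 1, 0, 0.5, 1, 0, 1, 0, 0.5]
}}

```text
clock: 2.5
position: [0.4544, 0.0011, 0.2465]
ee_rot: [-1.161, 1.281, -1.282]
force: [-0.7, -1.5, 1.6]
width: 1.0
```

Call:
{"api": "carry_out", "payload": {
  "steps": [1, 0, 0.5, 0, 0.15, 1, 0, 1, 0, 0.3, 1, 0, 1, 0, 0.5, 1, 0, 1, 0, 0.5]
}}

```text
clock: 2.9
position: [0.4547, 0.1009, 0.2464]
ee_rot: [-1.334, 0.992, -0.992]
force: [1.0, -0.2, 0.7]
width: 1.001
```

Call:
{"api": "carry_out", "payload": {
  "steps": [1, 0, 0.5, 0, 0.15, 1, 0, 1, 0, 0.3, 1, 0, 1, 0, 0.5, 1, 0, 1, 0, 0.5]
}}

```text
clock: 3.3
position: [0.455, 0.2007, 0.2461]
ee_rot: [-1.459, 0.693, -0.693]
force: [0.1, -0.6, -0.7]
width: 1.0
```

Call:
{"api": "carry_out", "payload": {
  "steps": [1, 0, 0.5, 0, 0.15, 1, 0, 1, 0, 0.3, 1, 0, 1, 0, 0.5, 1, 0, 1, 0, 0.5]
}}

```text
clock: 3.7
position: [0.4553, 0.3006, 0.2458]
ee_rot: [-1.538, 0.389, -0.388]
force: [0.7, -1.4, -0.4]
width: 0.998
```

Call:
{"api": "carry_out", "payload": {
  "steps": [1, 0, 0.5, 0, 0.15, 1, 0, 0.58, -0.2, 0.3, 1, 0, 0.58, -0.2, 0.5, 1, 0, 0.58, -0.2, 0.55, 1, 0, 0.58, -0.2, 0.55]
}}

```text
clock: 4.2
position: [0.4561, 0.3569, 0.2258]
ee_rot: [-1.573, 0.054, -0.054]
force: [-0.4, -0.6, 0.7]
width: 0.998
```

```bash
python3 - <<'E'
from h import *
p,R,j=pose(); im,d=snap("wrist"); np.savez("pics/wpose.npz",p=p,R=R); t,_=snap("top")
cv2.imwrite("pics/w1.png",im[...,::-1]); cv2.imwrite("pics/t1.png",cv2.resize(t[...,::-1],(480,360)))
P=wcloud(R,p,d); hsv=cv2.cvtColor(im,cv2.COLOR_RGB2HSV).astype(int)
m=(im[...,0]>150)&(im[...,2]<80)&(im[...,1]>40)&(d>0)&(P[...,2]>.025)&(P[...,2]<.045); print("handle",rect(m,P))
E
python3 - <<'E'
import cv2,numpy as np
a=cv2.resize(cv2.imread("pics/w1.png"),(480,360)); b=cv2.imread("pics/t1.png")[:, :320]
cv2.imwrite("pics/wt1.png",np.hstack([a,b]))
E
```

```text
t 4.20 p [0.4561 0.3569 0.2258] jaw(z axis)yaw 86.07  tilt 0.17 width 0.998 F [-0.4 -0.6  0.7]
handle (array([0.4361, 0.3642]), array([0.0175, 0.0793]), 88.15, 1461, np.float64(0.033), array([0.4348, 0.3642]))
```

View pics/w1.png

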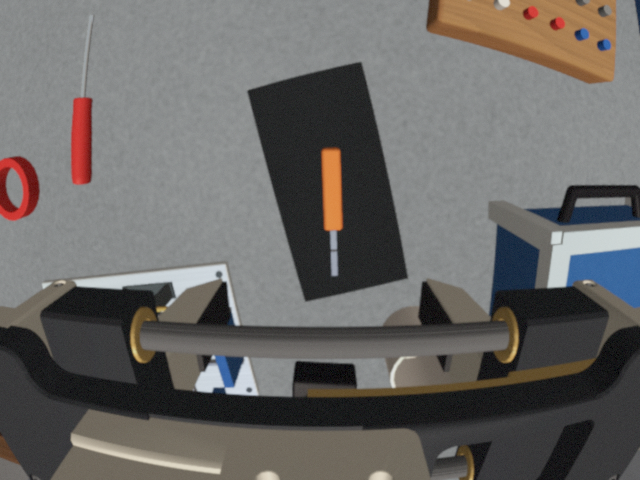

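View pics/t1.png

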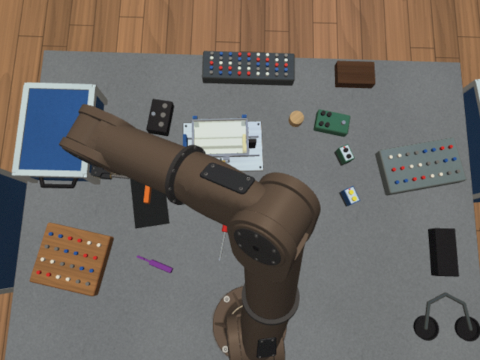

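Wrist view: the fork's handle is at (332,188) with the prongs at (334,265). Only two modules, green and blue, are on the table. I'll grasp the forward part of the handle.

Call:
{"api": "carry_out", "payload": {
  "steps": [1, 0.02, 0.07, -0.4, 0.04, 1, 0.02, 0.07, -0.8, 0.04, 1, 0.02, 0.07, -1, 0.04]
}}

```text
clock: 4.6
position: [0.4561, 0.3648, 0.1237]
ee_rot: [-1.574, 0.026, -0.023]
force: [-0.4, 0.5, -0.3]
width: 1.002
```

Call:
{"api": "carry_out", "payload": {
  "steps": [1, 0, 0, -0.4, 0, 1, 0, 0, -0.7, 0, 1, 0, 0, -0.9, 0, 1, 0, 0, -1, 0]
}}

```text
clock: 5.0
position: [0.4562, 0.3654, 0.0249]
ee_rot: [-1.573, 0.024, -0.022]
force: [-0.3, -1.0, 0.3]
width: 1.002
```

Call:
{"api": "carry_out", "payload": {
  "steps": [1, 0, 0, -0.07, 0, 1, 0, 0, -0.14, 0, 1, 0, 0, -0.14, 0]
}}

```text
clock: 5.3
position: [0.4562, 0.3675, 0.0127]
ee_rot: [-1.571, 0.019, -0.02]
force: [0.2, -0.4, -0.0]
width: 0.998
```

Call:
{"api": "carry_out", "payload": {
  "steps": [0, 0, 0, 0, 0, 0, 0, 0, 0, 0, 0, 0, 0, 0, 0, 0, 0, 0, 0, 0, 0, 0, 0, 0, 0, 0, 0, 0, 0, 0, 0, 0, 0, 0, 0, 0, 0, 0, 0, 0],
  "grip_force": 50
}}

```text
clock: 6.1
position: [0.456, 0.3677, 0.0128]
ee_rot: [-1.571, 0.018, -0.018]
force: [0.6, -0.1, 0.2]
width: 0.358
```

Call:
{"api": "carry_out", "payload": {
  "steps": [0, 0, 0, 0, 0, 0, 0, 0, 0, 0, 0, 0, 0, 0, 0, 0, 0, 0, 0, 0, 0, 0, 0, 0, 0, 0, 0, 0, 0, 0]
}}

```text
clock: 6.7
position: [0.4559, 0.3676, 0.0127]
ee_rot: [-1.571, 0.018, -0.018]
force: [-0.1, -0.3, -0.4]
width: 0.191
```

Call:
{"api": "carry_out", "payload": {
  "steps": [0, 0, 0, 0.2, 0, 0, 0, 0, 0.5, 0, 0, 0, 0, 0.8, 0, 0, 0, 0, 1, 0, 0, 0, 0, 1, 0]
}}

```text
clock: 7.2
position: [0.4568, 0.3693, 0.1156]
ee_rot: [-1.567, 0.016, -0.021]
force: [0.5, 0.1, -1.8]
width: 0.19
```

```bash
cat > fk.py <<'E'
from h import *
import sys
p,R,j=pose(); im,d=snap("wrist"); cv2.imwrite(sys.argv[1],im[...,::-1]); P=wcloud(R,p,d)
o=(im[...,0]>150)&(im[...,2]<90)&(im[...,1]>40)&(d>0)&(d<.3)&(np.abs(P[...,0]-p[0])<.1)&(np.abs(P[...,1]-p[1])<.05)&(P[...,2]<p[2]+.06)
print("handle",rect(o,P), np.percentile(P[o][:,2],[5,50,95]).round(4))
E
python3 fk.py pics/w2.png
```

```text
t 7.20 p [0.4568 0.3693 0.1156] jaw(z axis)yaw 88.67  tilt 0.28 width 0.190 F [ 0.5  0.1 -1.8]
handle (array([0.4291, 0.3687]), array([0.0175, 0.0642]), 89.4, 6555, np.float64(0.1357), array([0.4266, 0.3687])) [0.1343 0.1357 0.1368]
```

View pics/w2.png

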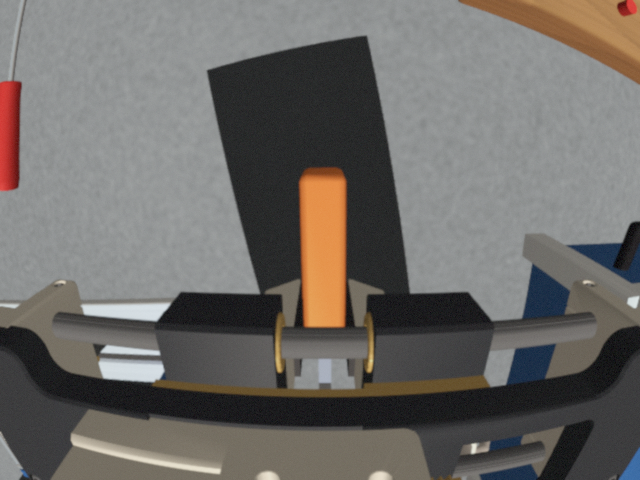

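Call:
{"api": "carry_out", "payload": {
  "steps": [0, -0.1, -0.3, 0, 0.05, 0, -0.2, -0.7, 0, 0.1, 0, -0.27, -1, 0, 0.1]
}}

```text
clock: 7.55
position: [0.4275, 0.265, 0.111]
ee_rot: [-1.572, -0.043, 0.047]
force: [-0.0, -0.7, -1.2]
width: 0.192
```

Call:
{"api": "carry_out", "payload": {
  "steps": [0, 0, -0.4, 0, 0, 0, 0, -0.8, 0, 0, 0, 0, -1, 0, 0]
}}

```text
clock: 7.85
position: [0.4279, 0.1634, 0.1111]
ee_rot: [-1.573, -0.039, 0.044]
force: [0.4, -0.4, -0.0]
width: 0.193
```

Call:
{"api": "carry_out", "payload": {
  "steps": [0, 0, -0.25, -0.25, 0, 0, 0, -0.5, -0.5, 0, 0, 0, -0.5, -0.57, 0, 0, 0, -0.5, -0.57, 0]
}}

```text
clock: 8.25
position: [0.4276, 0.1169, 0.0541]
ee_rot: [-1.571, -0.04, 0.045]
force: [-0.2, 0.4, -0.9]
width: 0.189
```

```bash
cat > sd.py <<'E'
from h import *
import sys
pose(); im,d=snap("side"); P=cloud("side",d)
O=np.array([.6042,.115,0]); a=np.radians(3.38); Q=(P-O)@Ro.from_euler("z",a).as_matrix()  # rack coords
np.save("pics/sideQ.npy",Q)
orange=(im[...,0]>150)&(im[...,2]<80)&(im[...,1]>40)&(d>0)
w=lambda c:(np.abs(Q-np.array(c[:3]))<np.array(c[3:])).all(-1)
col=orange&w([-.065,.028,.064,.02,.02,.02]); print("collar",np.median(Q[col],0).round(4),Q[col].min(0).round(4),Q[col].max(0).round(4),col.sum())
f=(d>0)&w([-.1,.02,.064,.055,.04,.022])&(im.min(-1)>70)&(np.ptp(im,axis=-1)<40)
print("steel",f.sum(),Q[f].min(0).round(4),Q[f].max(0).round(4),np.median(Q[f],0).round(4))
c=im[170:340,160:360]; cv2.imwrite(sys.argv[1],cv2.resize(c[...,::-1],None,fx=4,fy=4,interpolation=cv2.INTER_CUBIC)[:600])
E
python3 sd.py pics/s1.png
```

```text
t 8.25 p [0.4276 0.1169 0.0541] jaw(z axis)yaw 93.11  tilt 0.20 width 0.189 F [-0.2  0.4 -0.9]
collar [-0.0652  0.0293  0.0689] [-0.073   0.01    0.0557] [-0.0536  0.0336  0.0766] 54
steel 179 [-0.1469 -0.0045  0.0463] [-0.0547  0.06    0.0788] [-0.1152  0.0139  0.0667]
```

View pics/s1.png

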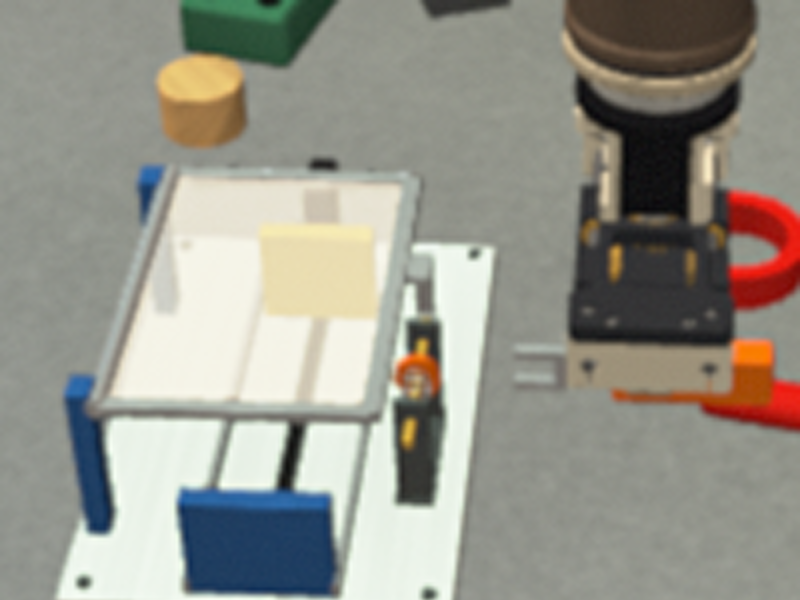

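```bash
python3 - <<'E'
import numpy as np
Q=np.load("pics/sideQ.npy"); z=np.load("pics/side.npz"); im=z["im"].astype(int)
v,u=np.mgrid[0:480,0:640]
m=(u>=288)&(u<=302)&(v>=254)&(v<=268)&(Q[...,1]>-.01)&(Q[...,1]<.04)&(Q[...,2]>.03)
q=Q[m]; print(len(q)); 
for r in range(255,268): 
    k=m&(v==r); 
    if k.any(): print(r,Q[k].mean(0).round(4),Q[k][:,0].max().round(4),im[k].mean().round())
E
```

```text
111
256 [-0.1228  0.0104  0.0702] -0.111 167.0
257 [-0.123   0.0138  0.0704] -0.1113 170.0
258 [-0.1231  0.0156  0.0693] -0.1112 138.0
259 [-0.1231  0.0157  0.0669] -0.1113 118.0
260 [-0.1329  0.0142  0.0635] -0.1309 115.0
261 [-0.1329  0.0151  0.0616] -0.1309 115.0
262 [-0.1329  0.0144  0.0585] -0.1309 115.0
263 [-0.1219  0.0109  0.0526] -0.1108 148.0
264 [-0.123   0.0137  0.0524] -0.1111 156.0
265 [-0.1231  0.0157  0.0514] -0.1113 140.0
266 [-0.1231  0.0152  0.0484] -0.1111 122.0
```

Call:
{"api": "carry_out", "payload": {
  "steps": [0, 0, 0, 0.05, 0, 0, 0, 0.02, 0.05, 0, 0, 0, 0.02, 0.05, 0]
}}

```text
clock: 8.6
position: [0.4295, 0.1208, 0.0615]
ee_rot: [-1.57, -0.046, 0.043]
force: [0.7, 0.4, -0.9]
width: 0.187
```

Call:
{"api": "carry_out", "payload": {
  "steps": [0, 0, 0, -0.02, 0, 0, 0.1, 0, -0.02, 0, 0, 0.2, 0.01, -0.02, 0, 0, 0.3, 0.01, -0.02, 0, 0, 0.3, 0.01, -0.02, 0]
}}

```text
clock: 9.1
position: [0.461, 0.1208, 0.0587]
ee_rot: [-1.569, -0.043, 0.041]
force: [-0.2, 0.9, -1.7]
width: 0.191
```

```bash
python3 sd.py pics/s2.png | head -1; python3 - <<'E'
import numpy as np
Q=np.load("pics/sideQ.npy"); z=np.load("pics/side.npz"); im=z["im"].astype(int)
v,u=np.mgrid[0:480,0:640]
m=(u>=275)&(u<=300)&(v>=250)&(v<=272)&(Q[...,1]>-.01)&(Q[...,1]<.04)&(Q[...,2]>.03)&(Q[...,0]<-.08)&(np.ptp(im,axis=-1)<40)
for r in range(250,272): 
    k=m&(v==r); 
    if k.any(): print(r,Q[k].mean(0).round(4),Q[k][:,0].max().round(4))
E
```

```text
t 9.10 p [0.461  0.1208 0.0587] jaw(z axis)yaw 93.08  tilt 0.08 width 0.191 F [-0.2  0.9 -1.7]
254 [-0.0905  0.0121  0.0754] -0.0837
255 [-0.091   0.0159  0.0759] -0.0839
256 [-0.0911  0.0189  0.0759] -0.0843
257 [-0.0909  0.0174  0.0721] -0.0841
258 [-0.0978  0.0184  0.0707] -0.0978
259 [-0.0979  0.0202  0.0696] -0.0979
260 [-0.0977  0.0186  0.0658] -0.0977
261 [-0.0974  0.0155  0.0606] -0.0974
262 [-0.0904  0.0147  0.0571] -0.0836
263 [-0.0906  0.0173  0.0567] -0.0836
264 [-0.0915  0.0173  0.0542] -0.0835
265 [-0.0993  0.0215  0.0555] -0.0836
```

Call:
{"api": "carry_out", "payload": {
  "steps": [0, 0.08, 0, 0, 0, 0, 0.16, 0.01, 0, 0, 0, 0.24, 0.01, 0, 0, 0, 0.24, 0.01, 0, 0]
}}

```text
clock: 9.55
position: [0.4844, 0.1218, 0.0588]
ee_rot: [-1.57, -0.043, 0.042]
force: [0.9, 0.1, -1.1]
width: 0.19
```

```bash
python3 sd.py pics/s3.png
```

```text
t 9.55 p [0.4844 0.1218 0.0588] jaw(z axis)yaw 93.11  tilt 0.06 width 0.190 F [ 0.9  0.1 -1.1]
collar [-0.0655  0.03    0.0696] [-0.0733  0.0111  0.0548] [-0.0535  0.0337  0.0772] 53
steel 94 [-0.1282 -0.0033  0.0508] [-0.0543  0.0599  0.0775] [-0.0638  0.017   0.0732]
```

View pics/s3.png

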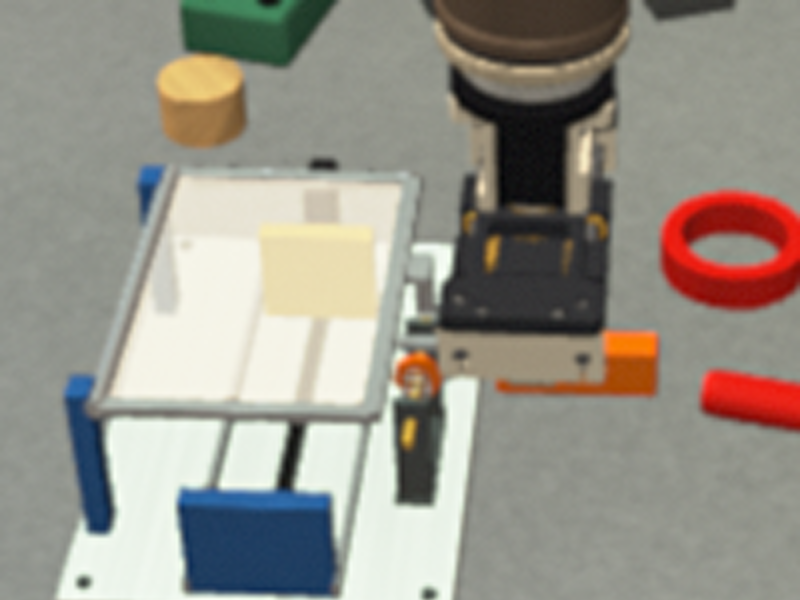

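Call:
{"api": "carry_out", "payload": {
  "steps": [0, 0, 0.04, 0, 0, 0, -0.01, 0.08, 0, 0, 0, -0.01, 0.12, 0, 0, 0, -0.01, 0.15, 0, 0, 0, -0.01, 0.17, 0, 0, 0, -0.01, 0.18, 0, 0, 0, -0.01, 0.19, 0, 0, 0, -0.01, 0.19, 0, 0, 0, -0.01, 0.19, 0, 0, 0, -0.01, 0.19, 0, 0]
}}

```text
clock: 10.6
position: [0.4813, 0.1398, 0.0585]
ee_rot: [-1.572, -0.042, 0.044]
force: [-2.6, -4.5, 1.0]
width: 0.189
```

```bash
python3 sd.py pics/s4.png
```

```text
t 10.60 p [0.4813 0.1398 0.0585] jaw(z axis)yaw 93.14  tilt 0.12 width 0.189 F [-2.6 -4.5  1. ]
collar [-0.0645  0.039   0.0685] [-0.0743  0.0086  0.0576] [-0.0544  0.0424  0.0792] 53
steel 63 [-0.0752 -0.0054  0.0501] [-0.0547  0.0598  0.0769] [-0.0612  0.0047  0.074 ]
```

View pics/s4.png

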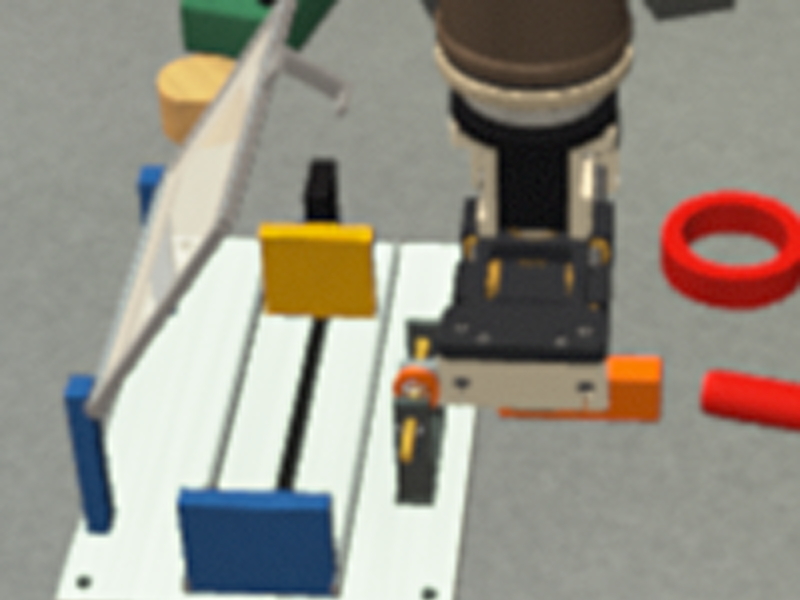

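The keeper is swinging up, with the collar pushed about 10 mm. I'll back off and take the tool back to the mat.

Call:
{"api": "carry_out", "payload": {
  "steps": [0, 0, -0.05, 0, 0, 0, 0, -0.1, 0, 0, 0, 0, -0.15, 0, 0, 0, 0, -0.17, 0, 0, 0, 0, -0.17, 0, 0, 0, -0.1, -0.17, 0, 0, 0, -0.3, -0.18, 0, 0, 0, -0.6, -0.2, 0, 0, 0, -0.6, -0.2, 0, 0]
}}

```text
clock: 11.55
position: [0.4173, 0.1203, 0.0584]
ee_rot: [-1.572, -0.043, 0.048]
force: [1.2, -0.3, -1.0]
width: 0.194
```

Call:
{"api": "carry_out", "payload": {
  "steps": [0, 0, 0, 0.3, 0, 0, 0, 0.3, 0.6, 0, 0, 0, 0.7, 0.6, 0, 0, 0, 1, 0.6, 0]
}}

```text
clock: 11.95
position: [0.4224, 0.2233, 0.1201]
ee_rot: [-1.568, -0.045, 0.041]
force: [0.6, 0.0, -1.4]
width: 0.193
```

Call:
{"api": "carry_out", "payload": {
  "steps": [0, 0, 0.4, 0, 0, 0, 0.1, 0.8, 0, 0, 0, 0.3, 1, 0, 0, 0, 0.3, 1, 0, 0]
}}

```text
clock: 12.35
position: [0.4531, 0.3247, 0.119]
ee_rot: [-1.567, -0.046, 0.044]
force: [-1.0, 0.2, -0.9]
width: 0.192
```

```bash
python3 fk.py pics/w3.png
```

```text
t 12.35 p [0.4531 0.3247 0.119 ] jaw(z axis)yaw 93.29  tilt 0.22 width 0.192 F [-1.   0.2 -0.9]
handle (array([0.4256, 0.3216]), array([0.0641, 0.0176]), 3.92, 6582, np.float64(0.1393), array([0.4231, 0.3215])) [0.1378 0.1393 0.1403]
```

Now I lower it: dy about +0.042, dz −0.105 to TCP z ≈ 0.0135.

Call:
{"api": "carry_out", "payload": {
  "steps": [0, 0, 0.2, -0.3, 0, 0, 0, 0.42, -0.6, 0, 0, 0, 0.42, -0.8, 0, 0, 0, 0.42, -0.9, 0, 0, 0, 0.42, -0.95, 0, 0, 0, 0.42, -0.98, 0, 0, 0, 0.42, -0.98, 0]
}}

```text
clock: 13.1
position: [0.4524, 0.3623, 0.0213]
ee_rot: [-1.57, -0.043, 0.042]
force: [-0.5, 0.3, -1.8]
width: 0.193
```

Call:
{"api": "carry_out", "payload": {
  "steps": [0, 0, 0, -0.03, 0, 0, 0, 0, -0.06, 0, 0, 0, 0, -0.06, 0]
}}

```text
clock: 13.4
position: [0.452, 0.3625, 0.0146]
ee_rot: [-1.571, -0.043, 0.043]
force: [-0.7, 0.1, -1.4]
width: 0.192
```

Call:
{"api": "carry_out", "payload": {
  "steps": [0, 0, 0, -0.02, 0, 0, 0, 0, -0.02, 0, 0.5, 0, 0, -0.02, 0, 0.5, 0, 0, -0.02, 0, 0.5, 0, 0, -0.02, 0, 0.5, 0, 0, -0.02, 0, 0.5, 0, 0, -0.02, 0, 0.5, 0, 0, -0.02, 0]
}}

```text
clock: 14.2
position: [0.4519, 0.3627, 0.0127]
ee_rot: [-1.57, -0.043, 0.043]
force: [-0.0, 0.1, 0.5]
width: 0.5
```

Call:
{"api": "carry_out", "payload": {
  "steps": [0.5, 0, 0, 0.2, 0, 1, 0, 0, 0.6, 0, 1, 0, 0, 1, 0, 1, 0, 0, 1, 0]
}}

```text
clock: 14.6
position: [0.4534, 0.3655, 0.1179]
ee_rot: [-1.565, -0.048, 0.039]
force: [-0.2, 0.4, 0.6]
width: 0.716
```

Call:
{"api": "carry_out", "payload": {
  "steps": [1, 0, 0, 0.4, 0, 1, 0, 0, 0.8, 0, 1, 0, 0, 1, 0, 1, 0, 0, 1, 0]
}}

```text
clock: 15.0
position: [0.4528, 0.3641, 0.2155]
ee_rot: [-1.567, -0.046, 0.04]
force: [0.5, 0.3, 0.0]
width: 0.993
```

```bash
python3 - <<'E'
from h import *
p,R,j=pose(); im,d=snap("wrist"); P=wcloud(R,p,d)
m=(im[...,0]>150)&(im[...,2]<80)&(im[...,1]>40)&(d>0)&(P[...,2]>.025)&(P[...,2]<.045); print("handle",rect(m,P))
E
python3 sd.py pics/s5.png; python3 - <<'E'
import sys; sys.path.insert(0,".")
from h import *
z=np.load("pics/side.npz"); im=z["im"].astype(int); Q=np.load("pics/sideQ.npy")
def st(n,m): print(n,m.sum(),np.median(Q[m],0).round(4),np.percentile(Q[m],[3,97],axis=0).round(4).tolist())
R=(np.abs(Q[...,0])<.1)&(np.abs(Q[...,1])<.16)&(Q[...,2]<.3)
y=R&(im[...,0]>150)&(im[...,1]>100)&(im[...,2]<60)&(np.abs(Q[...,0])<.04); st("yellow",y)
b=R&(im[...,2]>100)&(im[...,0]<70)&(np.abs(Q[...,0])<.045); st("wall",b)
st("keeper",(Q[...,2]>.11)&(Q[...,2]<.35)&(Q[...,0]>.05)&(Q[...,0]<.25)&(np.abs(Q[...,1])<.12))
E
```

```text
t 15.00 p [0.4528 0.3641 0.2155] jaw(z axis)yaw 93.16  tilt 0.28 width 0.993 F [0.5 0.3 0. ]
handle (array([0.4316, 0.3601]), array([0.0787, 0.0175]), 4.21, 1535, np.float64(0.033), array([0.431 , 0.3601]))
t 15.05 p [0.4524 0.3631 0.2135] jaw(z axis)yaw 93.15  tilt 0.13 width 0.999 F [-0.3 -0.1 -0.4]
collar [-0.0596  0.0294  0.0691] [-0.0677  0.0083  0.0604] [-0.0534  0.0331  0.0774] 28
steel 52 [-0.073  -0.0036  0.0552] [-0.0547  0.0597  0.0785] [-0.0624  0.0027  0.0731]
yellow 586 [ 0.0003 -0.0786  0.0449] [[-0.0256, -0.0848, 0.0167], [0.028, -0.0749, 0.0679]]
wall 266 [-0.0041  0.1283  0.0677] [[-0.0297, 0.1206, 0.0158], [0.0339, 0.1313, 0.0712]]
keeper 3514 [0.1145 0.0116 0.1628] [[0.0856, -0.0898, 0.1132], [0.1418, 0.0956, 0.216]]
```

The tool is back on the mat and the keeper is open. Next is the blue module, about 0.7 m to the right, turning the hand by −159° on the way.

Call:
{"api": "carry_out", "payload": {
  "steps": [1, 0, -0.5, 0.1, -0.15, 1, 0, -1, 0.2, -0.3, 1, 0, -1, 0.2, -0.5, 1, 0, -1, 0.2, -0.5]
}}

```text
clock: 15.5
position: [0.4523, 0.2601, 0.2315]
ee_rot: [-1.556, 0.27, -0.27]
force: [0.1, 0.7, -0.2]
width: 0.999
```

Call:
{"api": "carry_out", "payload": {
  "steps": [1, 0, -0.5, 0, -0.15, 1, 0, -1, 0, -0.3, 1, 0, -1, 0, -0.5, 1, 0, -1, 0, -0.5]
}}

```text
clock: 15.9
position: [0.4517, 0.1622, 0.2318]
ee_rot: [-1.495, 0.572, -0.571]
force: [-1.0, 0.2, 0.9]
width: 1.0
```

Call:
{"api": "carry_out", "payload": {
  "steps": [1, 0, -0.5, 0, -0.15, 1, 0, -1, 0, -0.3, 1, 0, -1, 0, -0.5, 1, 0, -1, 0, -0.5]
}}

```text
clock: 16.3
position: [0.4519, 0.0636, 0.2322]
ee_rot: [-1.39, 0.871, -0.869]
force: [-0.7, 0.8, -0.3]
width: 1.0
```

Call:
{"api": "carry_out", "payload": {
  "steps": [1, 0, -0.5, 0, -0.15, 1, 0, -1, 0, -0.3, 1, 0, -1, 0, -0.5, 1, 0, -1, 0, -0.5]
}}

```text
clock: 16.7
position: [0.4524, -0.0356, 0.2324]
ee_rot: [-1.237, 1.164, -1.163]
force: [0.1, 0.7, 0.1]
width: 0.999
```

Call:
{"api": "carry_out", "payload": {
  "steps": [1, 0, -0.5, 0, -0.15, 1, 0, -1, 0, -0.3, 1, 0, -1, 0, -0.5, 1, 0, -1, 0, -0.5]
}}

```text
clock: 17.1
position: [0.4528, -0.1353, 0.2324]
ee_rot: [-1.035, 1.448, -1.446]
force: [0.3, 0.7, -0.0]
width: 0.999
```

Call:
{"api": "carry_out", "payload": {
  "steps": [1, 0, -0.5, 0, -0.15, 1, 0, -1, 0, -0.3, 1, 0, -1, 0, -0.5, 1, 0, -1, 0, -0.5]
}}

```text
clock: 17.5
position: [0.4533, -0.235, 0.2324]
ee_rot: [-0.777, 1.718, -1.716]
force: [0.3, 0.5, 0.3]
width: 0.998
```

Call:
{"api": "carry_out", "payload": {
  "steps": [1, 0, -0.5, 0, -0.15, 1, 0, -0.9, 0, -0.3, 1, 0, -0.9, 0, -0.5, 1, 0, -0.9, 0, -0.54, 1, 0, -0.9, 0, -0.54]
}}

```text
clock: 18.0
position: [0.4539, -0.3238, 0.2326]
ee_rot: [-0.433, 1.984, -1.982]
force: [-1.0, 0.9, -0.3]
width: 1.003
```

```bash
cat > md.py <<'E'
from h import *
import sys
p,R,j=pose(); im,d=snap("wrist"); cv2.imwrite(sys.argv[1],im[...,::-1]); P=wcloud(R,p,d); np.savez("pics/w.npz",im=im,d=d,P=P)
m=(d>0)&(P[...,2]>.055)&(P[...,2]<.068)&(np.linalg.norm(P[...,:2]-p[:2],axis=-1)<.25)
v,u=np.mgrid[0:480,0:640]
for k in biggest(m,4):
    if k.sum()>100: print("px",int(u[k].mean()),int(v[k].mean()),"col",np.median(im[k],0),rect(k,P))
E
python3 md.py pics/w4.png
```

```text
t 18.00 p [ 0.4539 -0.3238  0.2326] jaw(z axis)yaw -65.31  tilt 0.09 width 1.003 F [-1.   0.9 -0.3]
px 388 90 col [165. 173. 177.] (array([ 0.5846, -0.3287]), array([0.0567, 0.0371]), 24.33, 2027, np.float64(0.0627), array([ 0.584 , -0.3277]))
px 331 241 col [168. 173. 171.] (array([ 0.436, -0.342]), array([0.0569, 0.0359]), 24.62, 1836, np.float64(0.0627), array([ 0.4382, -0.3406]))
px 521 177 col [182. 176. 165.] (array([ 0.5752, -0.4832]), array([0.0119, 0.0125]), 36.13, 134, np.float64(0.062), array([ 0.5745, -0.4823]))
px 493 262 col [ 37.  76. 131.] (array([ 0.4861, -0.5013]), array([0.0111, 0.0126]), 17.18, 130, np.float64(0.062), array([ 0.4862, -0.5005]))
```

View pics/w4.png

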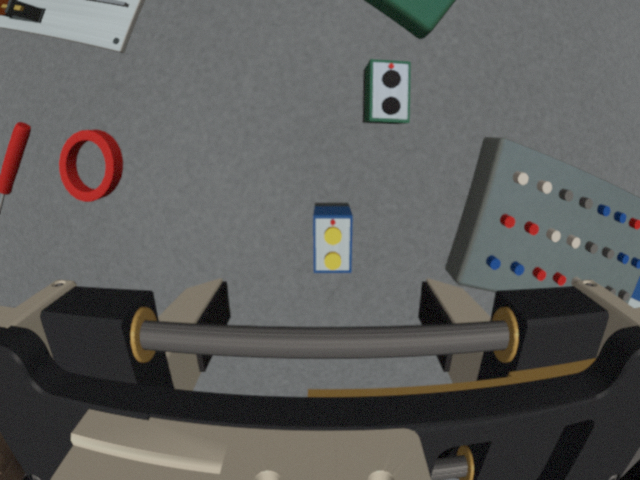

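Wrist view: the blue module with yellow knobs is at (331,241) and the green one at (388,90). I'm descending on the blue one.

Call:
{"api": "carry_out", "payload": {
  "steps": [1, -0.1, -0.1, -0.4, 0, 1, -0.18, -0.18, -0.8, 0, 1, -0.18, -0.18, -1, 0, 1, -0.18, -0.18, -1, 0]
}}

```text
clock: 18.45
position: [0.4329, -0.3425, 0.1301]
ee_rot: [-0.432, 1.993, -1.983]
force: [-0.3, 0.5, 0.8]
width: 0.999
```

Call:
{"api": "carry_out", "payload": {
  "steps": [1, 0, 0, -0.3, 0, 1, 0, 0, -0.6, 0, 1, 0, 0, -0.8, 0, 1, 0, 0, -1, 0, 1, 0, 0, -1, 0]
}}

```text
clock: 18.95
position: [0.4345, -0.3435, 0.032]
ee_rot: [-0.427, 1.991, -1.986]
force: [-1.3, -0.3, 0.5]
width: 0.998
```

Call:
{"api": "carry_out", "payload": {
  "steps": [0, 0, 0, -0.06, 0, 0, 0, 0, -0.06, 0, 0, 0, 0, -0.06, 0, 0, 0, 0, -0.06, 0, 0, 0, 0, -0.06, 0, 0, 0, 0, -0.06, 0, 0, 0, 0, -0.06, 0, 0, 0, 0, -0.06, 0, 0, 0, 0, -0.06, 0, 0, 0, 0, -0.06, 0, 0, 0, 0, -0.06, 0],
  "grip_force": 25
}}

```text
clock: 20.05
position: [0.4338, -0.345, 0.0267]
ee_rot: [-0.421, 1.992, -1.991]
force: [-1.8, 2.9, 4.1]
width: 0.391
```

Call:
{"api": "carry_out", "payload": {
  "steps": [0, 0, 0, 0.2, 0, 0, 0, 0, 0.5, 0, 0, 0, 0, 0.8, 0, 0, 0, 0, 1, 0, 0, 0, 0, 1, 0]
}}

```text
clock: 20.55
position: [0.4356, -0.3468, 0.1294]
ee_rot: [-0.417, 1.986, -1.995]
force: [-0.0, -0.1, -1.5]
width: 0.391
```

Call:
{"api": "carry_out", "payload": {
  "steps": [0, 0, 0.3, 0.3, 0.15, 0, 0, 0.6, 0.5, 0.3, 0, 0, 0.88, 0.5, 0.45, 0, 0, 0.88, 0.5, 0.58]
}}

```text
clock: 20.95
position: [0.4343, -0.2533, 0.1764]
ee_rot: [-0.799, 1.697, -1.695]
force: [1.0, -0.2, -1.2]
width: 0.389
```

Call:
{"api": "carry_out", "payload": {
  "steps": [0, 0, 0.3, 0, 0.15, 0, 0, 0.6, 0, 0.3, 0, 0, 0.88, 0, 0.45, 0, 0, 0.88, 0, 0.58]
}}

```text
clock: 21.35
position: [0.4337, -0.1653, 0.1758]
ee_rot: [-1.089, 1.381, -1.377]
force: [-0.4, -0.6, -2.3]
width: 0.39
```

Call:
{"api": "carry_out", "payload": {
  "steps": [0, 0.2, 0.3, 0, 0.15, 0, 0.4, 0.6, 0, 0.3, 0, 0.41, 0.88, 0, 0.45, 0, 0.41, 0.88, 0, 0.58]
}}

```text
clock: 21.75
position: [0.4753, -0.0768, 0.1758]
ee_rot: [-1.304, 1.045, -1.042]
force: [-0.6, 0.3, -2.4]
width: 0.389
```

Call:
{"api": "carry_out", "payload": {
  "steps": [0, 0.2, 0.3, 0, 0.15, 0, 0.4, 0.6, 0, 0.3, 0, 0.41, 0.88, 0, 0.45, 0, 0.41, 0.88, 0, 0.58]
}}

```text
clock: 22.15
position: [0.5161, 0.0116, 0.1758]
ee_rot: [-1.453, 0.698, -0.695]
force: [-0.2, 0.1, -2.5]
width: 0.392
```

Call:
{"api": "carry_out", "payload": {
  "steps": [0, 0.2, 0.3, 0, 0.15, 0, 0.4, 0.6, 0, 0.3, 0, 0.41, 0.88, 0, 0.45, 0, 0.41, 0.88, 0, 0.58]
}}

```text
clock: 22.55
position: [0.5566, 0.0998, 0.1757]
ee_rot: [-1.54, 0.344, -0.341]
force: [-0.3, 0.7, -1.8]
width: 0.392
```

Call:
{"api": "carry_out", "payload": {
  "steps": [0, 0.2, 0.3, 0, 0.15, 0, 0.4, 0.6, 0, 0.3, 0, 0.41, 0.88, 0, 0.45, 0, 0.41, 0.88, 0, 0.58, 0, 0.41, 0.88, 0, 0.6]
}}

```text
clock: 23.05
position: [0.5975, 0.1834, 0.1749]
ee_rot: [-1.57, -0.02, 0.023]
force: [1.2, 0.2, -2.3]
width: 0.393
```

```bash
cat > al.py <<'E'
from h import *
import sys
p,R,j=pose(); im,d=snap("side"); P=cloud("side",d)
O=np.array([.6042,.115,0]); Rr=Ro.from_euler("z",3.38,degrees=True).as_matrix(); Q=(P-O)@Rr
print("tcp rack",((p-O)@Rr).round(4),"jaw-rack",round(j-3.38,2))
ii,dw=snap("wrist"); W=(wcloud(R,p,dw)-O)@Rr
def top(n,Q,d,zl,zh):
    m=(d>0)&(np.abs(Q[...,0])<.06)&(np.abs(Q[...,1]-float(sys.argv[3]))<.05)&(Q[...,2]>zl)&(Q[...,2]<zh)
    m=m&~(cv2.morphologyEx((~m).astype(np.uint8),cv2.MORPH_OPEN,np.ones((1,1)))>0)
    return m
z0=p[2]-.026+.062
for n,q,dd,I in(("side",Q,d,im),("wrist",W,dw,ii)):
    m=top(n,q,dd,z0-.006,z0+.005)&(I.min(-1)>120)
    if m.sum()>20: print(n,"panel",rect(biggest(m)[0],q))
cv2.imwrite(sys.argv[1],np.hstack([cv2.resize(im[150:340,150:370,::-1],(400,345)),cv2.resize(ii[...,::-1],(400,345))]))
E
python3 al.py pics/a1.png x 0.07
```

```text
t 23.05 p [0.5975 0.1834 0.1749] jaw(z axis)yaw 91.58  tilt 0.12 width 0.393 F [ 1.2  0.2 -2.3]
tcp rack [-0.0027  0.0687  0.1749] jaw-rack 88.2
side panel (array([-0.0275,  0.0796]), array([0.0052, 0.0169]), 7.46, 22, np.float64(0.2104), array([-0.0271,  0.0781]))
wrist panel (array([-0.018 ,  0.0681]), array([0.0315, 0.0214]), 88.48, 2925, np.float64(0.211), array([-0.02  ,  0.0683]))
```

View pics/a1.png

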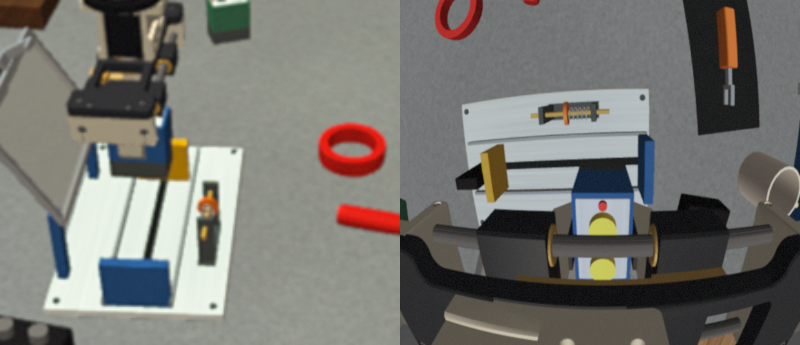

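Call:
{"api": "carry_out", "payload": {
  "steps": [0, 0.03, 0.01, -0.3, 0.04, 0, 0.03, 0.01, -0.6, 0.04, 0, 0.03, 0.01, -0.9, 0.04, 0, 0.03, 0.01, -1, 0.04, 0, 0.03, 0.01, -1, 0.04]
}}

```text
clock: 23.65
position: [0.6003, 0.1823, 0.0753]
ee_rot: [-1.572, -0.04, 0.044]
force: [-0.1, 0.0, -1.8]
width: 0.391
```

```bash
cat > rk.py <<'E'
from h import *
import sys
p,R,j=pose(); O=np.array([.6042,.115,0]); Rr=Ro.from_euler("z",3.38,degrees=True).as_matrix()
print("tcp rack",((p-O)@Rr).round(4),"jaw-rack",round(j-3.38,2))
im,d=snap("wrist"); W=(wcloud(R,p,d)-O)@Rr; I=im.astype(int)
def st(n,m): print(n,m.sum(),np.percentile(W[m],[2,50,98],axis=0).round(4).tolist()) if m.sum()>5 else print(n,"none")
r=(d>0)&(np.abs(W[...,0])<.1)&(np.abs(W[...,1])<.15)
st("collar",r&(I[...,0]>180)&(I[...,1]<120)&(I[...,1]>50)&(I[...,2]<80)&(np.abs(W[...,1]-.028)<.02)&(W[...,0]<-.045)&(W[...,2]>.04))
lip=r&(W[...,2]>.019)&(W[...,2]<.026)&(np.abs(W[...,0]+.035)<.008)&(np.abs(W[...,1])<.06); st("lip",lip)
if lip.sum()>50: print("lip slope deg",np.degrees(np.polyfit(W[lip][:,1],W[lip][:,0],1)[0]).round(2))
st("wall",r&(np.abs(W[...,1]-.124)<.015)&(W[...,2]>.067)&(W[...,2]<.073)&(I[...,2]>90)&(I[...,0]<90))
st("stop",r&(I[...,0]>150)&(I[...,1]>100)&(I[...,2]<60)&(W[...,2]>.064)&(W[...,2]<.07))
cv2.imwrite(sys.argv[1],im[...,::-1])
E
python3 rk.py pics/r1.png
```

```text
t 23.65 p [0.6003 0.1823 0.0753] jaw(z axis)yaw 93.03  tilt 0.16 width 0.391 F [-0.1  0.  -1.8]
tcp rack [0.     0.0674 0.0753] jaw-rack 89.65
collar 132 [[-0.0652, 0.0249, 0.0722], [-0.0617, 0.0265, 0.0756], [-0.0533, 0.028, 0.0771]]
lip 1378 [[-0.0345, -0.0569, 0.02], [-0.0324, 0.0062, 0.0221], [-0.0302, 0.0578, 0.0235]]
lip slope deg 0.18
wall 1401 [[-0.0313, 0.1167, 0.0687], [-0.0166, 0.1221, 0.0701], [-0.0003, 0.1279, 0.0713]]
stop 487 [[-0.0265, -0.0902, 0.0665], [-0.015, -0.0847, 0.0677], [-0.0035, -0.0797, 0.0689]]
```

Call:
{"api": "carry_out", "payload": {
  "steps": [0, 0.01, 0.01, -0.1, 0, 0, 0.01, 0.01, -0.2, 0, 0, 0.01, 0.01, -0.28, 0, 0, 0.01, 0.01, -0.32, 0, 0, 0.01, 0.01, -0.32, 0]
}}

```text
clock: 24.2
position: [0.6016, 0.1844, 0.044]
ee_rot: [-1.571, -0.043, 0.044]
force: [-0.5, -0.7, -1.7]
width: 0.393
```

Call:
{"api": "carry_out", "payload": {
  "steps": [0, 0, 0, -0.02, 0, 0, 0, 0, -0.04, 0, 0, 0, 0, -0.04, 0, 0.48, 0, 0, -0.04, 0, 0.48, 0, 0, -0.04, 0, 0.48, 0, 0, -0.04, 0]
}}

```text
clock: 24.8
position: [0.6021, 0.1848, 0.041]
ee_rot: [-1.57, -0.044, 0.043]
force: [-0.8, -0.1, -0.4]
width: 0.481
```

Call:
{"api": "carry_out", "payload": {
  "steps": [0.48, 0, 0, 0.2, 0, 0.48, 0, 0, 0.5, 0, 0.48, 0, 0, 0.8, 0, 0.48, 0, 0, 1, 0]
}}

```text
clock: 25.2
position: [0.6025, 0.1853, 0.1431]
ee_rot: [-1.569, -0.045, 0.042]
force: [-0.3, 0.3, -0.1]
width: 0.481
```

Call:
{"api": "carry_out", "payload": {
  "steps": [1, -0.3, 0, 0.3, 0, 1, -0.6, 0, 0.3, 0, 1, -1, 0, 0.3, 0, 1, -1, 0, 0.3, 0]
}}

```text
clock: 25.6
position: [0.4969, 0.185, 0.171]
ee_rot: [-1.572, -0.046, 0.048]
force: [0.3, 0.1, 0.7]
width: 0.776
```

```bash
cat > ck.py <<'E'
from h import *
import sys
pose(); O=np.array([.6042,.115,0]); Rr=Ro.from_euler("z",3.38,degrees=True).as_matrix()
im,d=snap("side"); Q=(cloud("side",d)-O)@Rr; I=im.astype(int)
m=(d>0)&(np.abs(Q[...,0])<.05)&(np.abs(Q[...,1])<.11)&(Q[...,2]>.070)&(Q[...,2]<.080)&(I.min(-1)>110)
for k in biggest(m,3):
    if k.sum()>30: print("panel",rect(k,Q))
cv2.imwrite(sys.argv[1],cv2.resize(im[150:340,150:370,::-1],None,fx=2.5,fy=2.5))
t,dt=snap("top"); T=cloud("top",dt)
m=(dt>0)&(T[...,2]>.057)&(T[...,2]<.066)&(T[...,0]>.3)&(T[...,0]<.75)&(T[...,1]<-.2)&(T[...,1]>-.42)
for k in biggest(m,2):
    if k.sum()>100: print("table module",rect(k,T))
E
python3 ck.py pics/c1.png
```

```text
t 25.60 p [0.4969 0.185  0.171 ] jaw(z axis)yaw 93.42  tilt 0.16 width 0.776 F [0.3 0.1 0.7]
panel (array([-0.0004,  0.0704]), array([0.0564, 0.038 ]), 1.09, 250, np.float64(0.0742), array([-0.0013,  0.0731]))
table module (array([ 0.5706, -0.3634]), array([0.0561, 0.0388]), 26.23, 218, np.float64(0.0619), array([ 0.5709, -0.3623]))
```

View pics/c1.png

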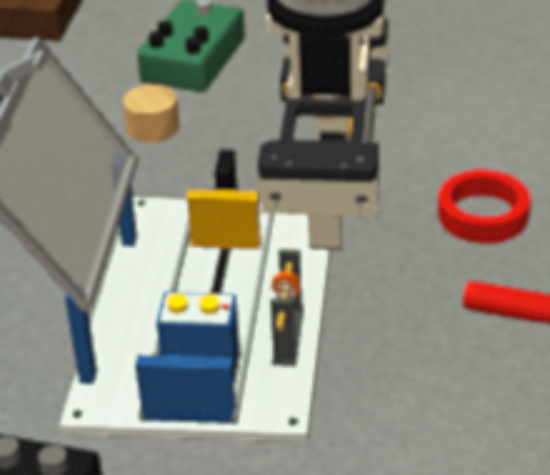

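Blue stands at rack y ≈ 70 mm, square. Green has been knocked to about (0.571, −0.363), so I'm going there.

Call:
{"api": "carry_out", "payload": {
  "steps": [1, 0, -0.3, 0.3, -0.15, 1, 0, -0.6, 0.6, -0.3, 1, 0, -0.88, 0.6, -0.45, 1, 0, -0.88, 0.6, -0.58]
}}

```text
clock: 26.1
position: [0.5041, 0.0921, 0.2314]
ee_rot: [-1.548, 0.321, -0.325]
force: [0.1, -0.2, -0.1]
width: 1.001
```

Call:
{"api": "carry_out", "payload": {
  "steps": [1, 0, -0.3, 0, -0.15, 1, 0, -0.6, 0, -0.3, 1, 0, -0.88, 0, -0.45, 1, 0, -0.88, 0, -0.58]
}}

```text
clock: 26.5
position: [0.5032, 0.0036, 0.2305]
ee_rot: [-1.464, 0.677, -0.678]
force: [-0.2, 0.3, -0.3]
width: 1.0
```

Call:
{"api": "carry_out", "payload": {
  "steps": [1, 0, -0.3, 0, -0.15, 1, 0, -0.6, 0, -0.3, 1, 0, -0.88, 0, -0.45, 1, 0, -0.88, 0, -0.58]
}}

```text
clock: 26.9
position: [0.5027, -0.0846, 0.2305]
ee_rot: [-1.318, 1.024, -1.025]
force: [-0.2, 0.8, 0.4]
width: 1.002
```

Call:
{"api": "carry_out", "payload": {
  "steps": [1, 0.2, -0.3, 0, -0.15, 1, 0.2, -0.6, 0, -0.3, 1, 0.2, -0.88, 0, -0.45, 1, 0.2, -0.88, 0, -0.58]
}}

```text
clock: 27.3
position: [0.5224, -0.173, 0.2303]
ee_rot: [-1.105, 1.359, -1.362]
force: [0.6, 0.3, 0.2]
width: 1.0
```

Call:
{"api": "carry_out", "payload": {
  "steps": [1, 0.2, -0.3, 0, -0.15, 1, 0.2, -0.6, 0, -0.3, 1, 0.2, -0.88, 0, -0.45, 1, 0.2, -0.88, 0, -0.58]
}}

```text
clock: 27.7
position: [0.5418, -0.2614, 0.2301]
ee_rot: [-0.821, 1.677, -1.681]
force: [-0.0, -0.0, 0.0]
width: 1.0
```

Call:
{"api": "carry_out", "payload": {
  "steps": [1, 0.2, -0.3, 0, -0.15, 1, 0.3, -0.6, 0, -0.3, 1, 0.3, -0.88, 0, -0.45, 1, 0.3, -0.88, 0, -0.58, 1, 0.3, -0.88, 0, -0.58]
}}

```text
clock: 28.2
position: [0.5723, -0.3449, 0.2302]
ee_rot: [-0.461, 1.965, -1.966]
force: [0.2, 0.5, 0.6]
width: 0.998
```

```bash
python3 md.py pics/w5.png
```

```text
t 28.20 p [ 0.5723 -0.3449  0.2302] jaw(z axis)yaw -63.63  tilt 0.04 width 0.998 F [0.2 0.5 0.6]
px 342 226 col [165. 172. 171.] (array([ 0.5725, -0.3659]), array([0.0571, 0.0362]), 26.44, 1959, np.float64(0.0627), array([ 0.574 , -0.3645]))
px 448 277 col [178. 172. 162.] (array([ 0.5751, -0.4834]), array([0.0116, 0.0125]), 11.07, 141, np.float64(0.062), array([ 0.5753, -0.4825]))
px 474 284 col [182. 176. 165.] (array([ 0.5812, -0.514 ]), array([0.0121, 0.0109]), 76.78, 123, np.float64(0.0618), array([ 0.5813, -0.513 ]))
```

Call:
{"api": "carry_out", "payload": {
  "steps": [1, 0, -0.1, -0.4, 0, 1, 0, -0.21, -0.8, 0, 1, 0, -0.21, -1, 0, 1, 0, -0.21, -1, 0]
}}

```text
clock: 28.65
position: [0.5703, -0.3629, 0.1272]
ee_rot: [-0.472, 1.967, -1.959]
force: [-0.4, 1.8, -0.2]
width: 1.0
```

Call:
{"api": "carry_out", "payload": {
  "steps": [1, 0, 0, -0.3, 0, 1, 0, 0, -0.6, 0, 1, 0, 0, -0.8, 0, 1, 0, 0, -1, 0, 1, 0, 0, -1, 0]
}}

```text
clock: 29.15
position: [0.5717, -0.3631, 0.0297]
ee_rot: [-0.468, 1.964, -1.96]
force: [-0.8, 0.4, -0.5]
width: 1.002
```

Call:
{"api": "carry_out", "payload": {
  "steps": [0, 0, 0, -0.04, 0, 0, 0, 0, -0.04, 0, 0, 0, 0, -0.04, 0, 0, 0, 0, -0.04, 0, 0, 0, 0, -0.04, 0, 0, 0, 0, -0.04, 0, 0, 0, 0, -0.04, 0, 0, 0, 0, -0.04, 0, 0, 0, 0, -0.04, 0, 0, 0, 0, -0.04, 0, 0, 0, 0, -0.04, 0],
  "grip_force": 25
}}

```text
clock: 30.25
position: [0.572, -0.3644, 0.0268]
ee_rot: [-0.463, 1.963, -1.964]
force: [-0.2, -1.1, 0.5]
width: 0.392
```

Call:
{"api": "carry_out", "payload": {
  "steps": [0, 0, 0, 0.2, 0, 0, 0, 0, 0.5, 0, 0, 0, 0, 0.8, 0, 0, 0, 0, 1, 0, 0, 0, 0, 1, 0]
}}

```text
clock: 30.75
position: [0.5735, -0.365, 0.1296]
ee_rot: [-0.459, 1.959, -1.965]
force: [0.8, -0.2, -2.1]
width: 0.395
```

Call:
{"api": "carry_out", "payload": {
  "steps": [0, 0, 0.3, 0.3, 0.15, 0, 0, 0.6, 0.5, 0.3, 0, 0, 0.8, 0.5, 0.45, 0, 0, 0.8, 0.5, 0.58]
}}

```text
clock: 31.15
position: [0.5724, -0.2795, 0.176]
ee_rot: [-0.833, 1.666, -1.662]
force: [-0.3, -0.2, -2.7]
width: 0.39
```

Call:
{"api": "carry_out", "payload": {
  "steps": [0, 0, 0.3, 0, 0.15, 0, 0, 0.6, 0, 0.3, 0, 0, 0.8, 0, 0.45, 0, 0, 0.8, 0, 0.58]
}}

```text
clock: 31.55
position: [0.5715, -0.1995, 0.1752]
ee_rot: [-1.115, 1.348, -1.342]
force: [0.4, -0.3, -2.4]
width: 0.392
```

Call:
{"api": "carry_out", "payload": {
  "steps": [0, 0, 0.3, 0, 0.15, 0, 0, 0.6, 0, 0.3, 0, 0, 0.8, 0, 0.45, 0, 0, 0.8, 0, 0.58]
}}

```text
clock: 31.95
position: [0.5712, -0.1197, 0.1753]
ee_rot: [-1.324, 1.011, -1.006]
force: [-0.5, 0.6, -2.1]
width: 0.39
```

Call:
{"api": "carry_out", "payload": {
  "steps": [0, 0, 0.3, 0, 0.15, 0, 0, 0.6, 0, 0.3, 0, 0, 0.8, 0, 0.45, 0, 0, 0.8, 0, 0.58]
}}

```text
clock: 32.35
position: [0.571, -0.04, 0.1755]
ee_rot: [-1.466, 0.662, -0.658]
force: [0.1, -0.4, -3.4]
width: 0.391
```

Call:
{"api": "carry_out", "payload": {
  "steps": [0, 0.1, 0.3, 0, 0.15, 0, 0.15, 0.6, 0, 0.3, 0, 0.15, 0.8, 0, 0.45, 0, 0.15, 0.8, 0, 0.58]
}}

```text
clock: 32.75
position: [0.5858, 0.04, 0.1754]
ee_rot: [-1.547, 0.308, -0.304]
force: [0.2, 0.8, -2.7]
width: 0.391
```

Call:
{"api": "carry_out", "payload": {
  "steps": [0, 0.1, 0.3, 0, 0.15, 0, 0.16, 0.6, 0, 0.3, 0, 0.16, 0.8, 0, 0.45, 0, 0.16, 0.8, 0, 0.58, 0, 0.16, 0.8, 0, 0.58]
}}

```text
clock: 33.25
position: [0.602, 0.1162, 0.1748]
ee_rot: [-1.57, -0.044, 0.048]
force: [-0.7, -0.4, -2.5]
width: 0.389
```

```bash
python3 rk.py pics/r2.png; python3 - <<'E'
import sys; sys.path.insert(0,".")
from h import *
p=np.array(arm.observe()["position"]); z=np.load("pics/wrist.npz"); R=Ro.from_rotvec(arm.observe()["ee_rot"]).as_matrix()
O=np.array([.6042,.115,0]); Rr=Ro.from_euler("z",3.38,degrees=True).as_matrix(); d=z["d"]; W=(wcloud(R,p,d)-O)@Rr
z0=p[2]+.0355
m=(d>0)&(np.abs(W[...,2]-z0)<.006)&(np.abs(W[...,0])<.06)&(z["im"].min(-1)>120); print("held",rect(biggest(m)[0],W))
m=(d>0)&(np.abs(W[...,2]-.074)<.006)&(np.abs(W[...,0])<.06)&(z["im"].min(-1)>120); print("blue",rect(biggest(m)[0],W))
E
```

```text
t 33.25 p [0.602  0.1162 0.1748] jaw(z axis)yaw 93.36  tilt 0.16 width 0.389 F [-0.7 -0.4 -2.5]
tcp rack [-0.0021  0.0013  0.1748] jaw-rack 89.98
collar 54 [[-0.0661, 0.0251, 0.0715], [-0.0616, 0.0264, 0.0753], [-0.0532, 0.0277, 0.0774]]
lip 684 [[-0.0347, -0.0576, 0.0194], [-0.0326, 0.0012, 0.0222], [-0.029, 0.058, 0.0241]]
lip slope deg 0.57
wall 1108 [[-0.031, 0.1165, 0.0686], [0.0011, 0.122, 0.07], [0.0355, 0.1277, 0.0715]]
stop 689 [[-0.0264, -0.0901, 0.0664], [0.0004, -0.085, 0.0677], [0.0287, -0.0801, 0.0691]]
held (array([-0.0161, -0.0005]), array([0.0315, 0.0189]), 89.87, 2657, np.float64(0.2112), array([-0.0178, -0.0004]))
blue (array([0.0016, 0.0679]), array([0.0319, 0.0507]), 89.71, 1815, np.float64(0.0749), array([-0.0003,  0.0671]))
```

Call:
{"api": "carry_out", "payload": {
  "steps": [0, 0.02, 0, -0.3, 0, 0, 0.02, 0, -0.6, 0, 0, 0.02, 0, -0.9, 0, 0, 0.02, 0, -1, 0, 0, 0.02, 0, -1, 0]
}}

```text
clock: 33.8
position: [0.6039, 0.1146, 0.0751]
ee_rot: [-1.571, -0.039, 0.044]
force: [-0.3, -0.1, -1.6]
width: 0.395
```

Call:
{"api": "carry_out", "payload": {
  "steps": [0, 0, 0, -0.1, 0, 0, 0, 0, -0.2, 0, 0, 0, 0, -0.28, 0, 0, 0, 0, -0.32, 0, 0, 0, 0, -0.32, 0]
}}

```text
clock: 34.3
position: [0.6047, 0.1155, 0.0442]
ee_rot: [-1.571, -0.043, 0.044]
force: [1.0, 0.0, -1.6]
width: 0.392
```

Call:
{"api": "carry_out", "payload": {
  "steps": [0, 0, 0, -0.02, 0, 0, 0, 0, -0.04, 0, 0, 0, 0, -0.04, 0, 0.48, 0, 0, -0.04, 0, 0.48, 0, 0, -0.04, 0, 0.48, 0, 0, -0.04, 0]
}}

```text
clock: 34.9
position: [0.6053, 0.1158, 0.0411]
ee_rot: [-1.57, -0.044, 0.043]
force: [1.0, -0.2, -0.0]
width: 0.477
```

Call:
{"api": "carry_out", "payload": {
  "steps": [0.48, 0, 0, 0.2, 0, 0.48, 0, 0, 0.5, 0, 0.48, 0, 0, 0.8, 0, 0.48, 0, 0, 1, 0]
}}

```text
clock: 35.3
position: [0.6055, 0.1163, 0.1431]
ee_rot: [-1.57, -0.045, 0.042]
force: [-0.3, -0.5, 0.6]
width: 0.482
```

Call:
{"api": "carry_out", "payload": {
  "steps": [0, 0, -0.3, 0, 0, 0, 0, -0.6, 0, 0, 0, 0, -0.9, 0, 0, 0, 0, -0.9, 0, 0]
}}

```text
clock: 35.7
position: [0.6054, 0.0199, 0.1402]
ee_rot: [-1.574, -0.038, 0.039]
force: [0.4, -1.0, -0.2]
width: 0.183
```

Call:
{"api": "carry_out", "payload": {
  "steps": [0, 0.04, -0.3, 0, 0, 0, 0.07, -0.6, 0, 0, 0, 0.07, -0.75, 0, 0, 0, 0.07, -0.75, 0, 0]
}}

```text
clock: 36.1
position: [0.612, -0.0517, 0.1404]
ee_rot: [-1.571, -0.04, 0.041]
force: [-0.3, 0.0, -0.8]
width: 0.009
```

```bash
python3 rk.py pics/r3.png; python3 ck.py pics/c2.png
```

```text
t 36.10 p [ 0.612  -0.0517  0.1404] jaw(z axis)yaw 92.95  tilt 0.05 width 0.009 F [-0.3  0.  -0.8]
tcp rack [-0.0021 -0.1669  0.1404] jaw-rack 89.57
collar 38 [[-0.0656, 0.0249, 0.0726], [-0.0606, 0.0267, 0.0753], [-0.0544, 0.0284, 0.0768]]
lip 650 [[-0.0349, -0.0576, 0.0194], [-0.0329, -0.003, 0.022], [-0.0304, 0.0579, 0.0235]]
lip slope deg 0.34
wall 9 [[0.0315, 0.1161, 0.0688], [0.0351, 0.1172, 0.07], [0.0365, 0.1189, 0.0706]]
stop 777 [[-0.0266, -0.091, 0.0664], [-0.0072, -0.0856, 0.0676], [0.0288, -0.0812, 0.0689]]
t 36.15 p [ 0.6118 -0.0493  0.1407] jaw(z axis)yaw 93.09  tilt 0.04 width 0.001 F [0.  0.8 0.3]
panel (array([0.0011, 0.0699]), array([0.0389, 0.0534]), 89.26, 242, np.float64(0.0741), array([-0.0007,  0.0735]))
panel (array([0.0018, 0.0018]), array([0.038 , 0.0548]), 86.69, 210, np.float64(0.0743), array([0.0015, 0.0051]))
```

View pics/c2.png

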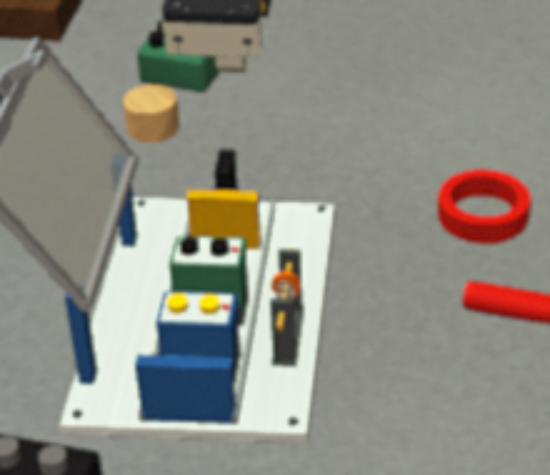

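Call:
{"api": "carry_out", "payload": {
  "steps": [0, 0.02, 0, -0.3, 0, 0, 0.02, 0, -0.6, 0, 0, 0.02, 0, -0.85, 0, 0, 0.02, 0, -0.85, 0]
}}

```text
clock: 36.65
position: [0.6117, -0.0477, 0.0528]
ee_rot: [-1.569, -0.041, 0.049]
force: [-0.6, -0.4, -0.6]
width: 0.005
```

Call:
{"api": "carry_out", "payload": {
  "steps": [0, 0, 0.1, 0, 0, 0, -0.01, 0.18, 0, 0, 0, -0.02, 0.26, 0, 0, 0, -0.02, 0.34, 0, 0, 0, -0.02, 0.42, 0, 0, 0, -0.03, 0.5, 0, 0, 0, -0.03, 0.58, 0, 0, 0, -0.04, 0.66, 0, 0, 0, -0.04, 0.74, 0, 0, 0, -0.05, 0.8, 0, 0, 0, -0.05, 0.8, 0, 0]
}}

```text
clock: 37.75
position: [0.6086, 0.0322, 0.0557]
ee_rot: [-1.569, -0.045, 0.045]
force: [-0.3, 0.7, -0.6]
width: 0.004
```

```bash
cat > st.py <<'E'
from h import *
import sys
p,R,j=pose(); O=np.array([.6042,.115,0]); Rr=Ro.from_euler("z",3.38,degrees=True).as_matrix(); print("tcp rack",((p-O)@Rr).round(4))
im,d=snap("side"); Q=(cloud("side",d)-O)@Rr; I=im.astype(int)
y=(d>0)&(np.abs(Q[...,0])<.035)&(np.abs(Q[...,1])<.11)&(I[...,0]>150)&(I[...,1]>100)&(I[...,2]<60)&(np.abs(Q[...,2]-.0675)<.004)
print("stop top y",np.percentile(Q[y][:,1],[3,50,97]).round(4),y.sum())
m=(d>0)&(np.abs(Q[...,0])<.05)&(np.abs(Q[...,1])<.13)&(Q[...,2]>.070)&(Q[...,2]<.0775)
for n,c in(("blue",.07),("any",0)):
    pass
hs=cv2.cvtColor(im,cv2.COLOR_RGB2HSV)
for k in biggest(m&(I.min(-1)>110),3):
    if k.sum()>30: print("panel",rect(k,Q))
cv2.imwrite(sys.argv[1],cv2.resize(im[150:340,150:370,::-1],None,fx=2.5,fy=2.5))
E
python3 st.py pics/p1.png
```

```text
t 37.75 p [0.6086 0.0322 0.0557] jaw(z axis)yaw 93.26  tilt 0.05 width 0.004 F [-0.3  0.7 -0.6]
tcp rack [-0.0004 -0.0829  0.0557]
stop top y [-0.028  -0.0253 -0.0175] 6
panel (array([0.0004, 0.0692]), array([0.0384, 0.054 ]), 89.17, 237, np.float64(0.074), array([-0.0007,  0.0736]))
panel (array([0.0026, 0.0022]), array([0.0373, 0.055 ]), 87.74, 197, np.float64(0.0741), array([0.0012, 0.0056]))
```

Call:
{"api": "carry_out", "payload": {
  "steps": [0, 0, 0.04, 0, 0, 0, 0, 0.09, 0, 0, 0, -0.01, 0.14, 0, 0, 0, -0.01, 0.19, 0, 0, 0, -0.01, 0.24, 0, 0, 0, -0.02, 0.29, 0, 0, 0, -0.02, 0.34, 0, 0, 0, -0.02, 0.39, 0, 0, 0, -0.02, 0.44, 0, 0, 0, -0.03, 0.49, 0, 0, 0, -0.03, 0.52, 0, 0]
}}

```text
clock: 38.9
position: [0.6058, 0.0832, 0.0557]
ee_rot: [-1.57, -0.044, 0.044]
force: [-0.7, -3.4, -1.7]
width: 0.008
```

```bash
python3 st.py pics/p2.png
```

```text
t 38.90 p [0.6058 0.0832 0.0557] jaw(z axis)yaw 93.19  tilt 0.00 width 0.008 F [-0.7 -3.4 -1.7]
tcp rack [-0.0003 -0.0318  0.0557]
stop top y [0.0228 0.0241 0.0284] 4
panel (array([0.002 , 0.0689]), array([0.0546, 0.0733]), 1.73, 471, np.float64(0.0739), array([0.0005, 0.0726]))
```

View pics/p2.png

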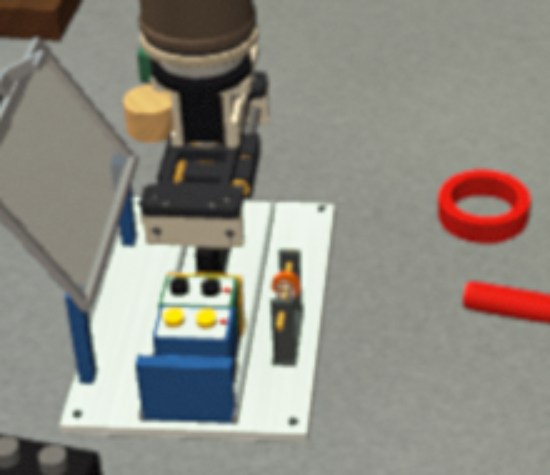

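Both are together and about 12 mm from the wall. I push on slowly and watch the force.

Call:
{"api": "carry_out", "payload": {
  "steps": [0, 0, 0.03, 0, 0, 0, 0, 0.06, 0, 0, 0, 0, 0.08, 0, 0, 0, -0.01, 0.1, 0, 0, 0, -0.01, 0.1, 0, 0]
}}

```text
clock: 39.45
position: [0.6052, 0.0931, 0.0558]
ee_rot: [-1.57, -0.044, 0.043]
force: [0.6, -2.4, -0.9]
width: 0.0
```

Call:
{"api": "carry_out", "payload": {
  "steps": [0, 0, 0.02, 0, 0, 0, 0, 0.02, 0, 0, 0, 0, 0.02, 0, 0]
}}

```text
clock: 39.75
position: [0.6051, 0.0948, 0.0558]
ee_rot: [-1.57, -0.044, 0.043]
force: [0.7, -3.2, -1.5]
width: 0.005
```

Call:
{"api": "carry_out", "payload": {
  "steps": [0, 0, 0.02, 0, 0, 0, 0, 0.02, 0, 0, 0, 0, 0.02, 0, 0]
}}

```text
clock: 40.05
position: [0.605, 0.0964, 0.0557]
ee_rot: [-1.571, -0.043, 0.043]
force: [-0.5, -5.9, 0.1]
width: 0.003
```

Call:
{"api": "carry_out", "payload": {
  "steps": [0, 0, 0.02, 0, 0, 0, 0, 0.02, 0, 0, 0, 0, 0.02, 0, 0]
}}

```text
clock: 40.35
position: [0.605, 0.0965, 0.0557]
ee_rot: [-1.573, -0.042, 0.043]
force: [-1.1, -10.1, 3.5]
width: 0.005
```

Call:
{"api": "carry_out", "payload": {
  "steps": [0, 0, 0.01, 0, 0, 0, 0, 0.01, 0, 0, 0, 0, 0.01, 0, 0]
}}

```text
clock: 40.65
position: [0.605, 0.0964, 0.0557]
ee_rot: [-1.575, -0.041, 0.042]
force: [-2.6, -12.9, 5.0]
width: 0.001
```

```bash
python3 st.py pics/p3.png
```

```text
t 40.65 p [0.605  0.0964 0.0557] jaw(z axis)yaw 93.04  tilt 0.26 width 0.001 F [ -2.6 -12.9   5. ]
tcp rack [-0.0003 -0.0186  0.0557]
stop top y [0.0341 0.0364 0.0392] 10
panel (array([0.0017, 0.0808]), array([0.0554, 0.0749]), 0.07, 492, np.float64(0.0741), array([0.0006, 0.0859]))
```

Stalled against the wall at 13 N, with the panels spanning 43–118 mm, so they are snug. I back off, lift, and check once more.

Call:
{"api": "carry_out", "payload": {
  "steps": [0, 0, -0.05, 0, 0, 0, 0.01, -0.15, 0, 0, 0, 0.02, -0.3, 0, 0, 0, 0.02, -0.3, 0.3, 0, 0, 0.02, -0.3, 0.8, 0, 0, 0.02, -0.3, 1, 0]
}}

```text
clock: 41.3
position: [0.6085, 0.0701, 0.1598]
ee_rot: [-1.568, -0.047, 0.04]
force: [0.9, 1.1, 0.5]
width: 0.003
```

Call:
{"api": "carry_out", "payload": {
  "steps": [0, -0.3, -0.3, 0.3, 0, 0, -0.6, -0.6, 0.5, 0, 0, -1, -1, 0.5, 0, 0, -1, -1, 0.5, 0, 0, -1, -1, 0.5, 0]
}}

```text
clock: 41.8
position: [0.5062, -0.0328, 0.2058]
ee_rot: [-1.572, -0.04, 0.04]
force: [0.4, -0.2, 0.5]
width: 0.008
```

Call:
{"api": "carry_out", "payload": {
  "steps": [0, -0.3, -0.5, 0, 0, 0, -0.5, -1, 0, 0, 0, -0.5, -1, 0, 0, 0, -0.5, -1, 0, 0]
}}

```text
clock: 42.2
position: [0.4571, -0.1319, 0.2055]
ee_rot: [-1.57, -0.041, 0.041]
force: [0.3, -0.2, 1.0]
width: 0.002
```

```bash
python3 st.py pics/p4.png; python3 - <<'E'
import sys; sys.path.insert(0,".")
from h import *
im,d=snap("top"); P=cloud("top",d); Z=P[...,2]; I=im.astype(int); O=np.array([.6042,.115,0]); Rr=Ro.from_euler("z",3.38,degrees=True).as_matrix(); Q=(P-O)@Rr
v,u=np.mgrid[0:480,0:640]; z0=np.load("pics/top.npz")
m=(d>0)&(I[...,0]>150)&(I[...,2]<80)&(Z>.028)&(np.abs(P[...,0]-.43)<.08)&(np.abs(P[...,1]-.36)<.06); print("fork",rect(m,P))
m=(d>0)&(np.abs(Q[...,0])<.04)&(Q[...,2]>.0705)&(Q[...,2]<.0775)&(np.abs(Q[...,1])<.13); print("panels",rect(m,Q))
m=(d>0)&(np.abs(Q[...,0])<.04)&(I[...,0]>150)&(I[...,1]>100)&(I[...,2]<60)&(np.abs(Z-.067)<.004)&(np.abs(Q[...,1])<.13); print("stop top",rect(m,Q))
m=(d>0)&(Z>.11)&(Z<.25)&(Q[...,0]>.06)&(Q[...,0]<.25)&(np.abs(Q[...,1])<.12); k=np.polyfit(Q[m][:,0],Z[m],1)[0]; print("keeper angle",m.sum(),np.pi-np.arctan(k))
cv2.imwrite("pics/final.png",im[40:380,120:540,::-1])
E
```

```text
t 42.20 p [ 0.4571 -0.1319  0.2055] jaw(z axis)yaw 92.98  tilt 0.03 width 0.002 F [ 0.3 -0.2  1. ]
tcp rack [-0.1614 -0.2378  0.2055]
stop top y [0.0345 0.0362 0.0427] 11
panel (array([0.0019, 0.0814]), array([0.0539, 0.0736]), 1.32, 480, np.float64(0.0741), array([0.0006, 0.0858]))
fork (array([0.4292, 0.3623]), array([0.0771, 0.0174]), 3.87, 177, np.float64(0.0331), array([0.4308, 0.3616]))
panels (array([0.0001, 0.0679]), array([0.1218, 0.0655]), 89.12, 421, np.float64(0.0739), array([-0.0014,  0.0817]))
stop top (array([-0.0005,  0.0398]), array([0.008 , 0.0552]), 88.61, 65, np.float64(0.0676), array([-0.0015,  0.0405]))
keeper angle 3038 2.1038442332434624
```

View pics/final.png

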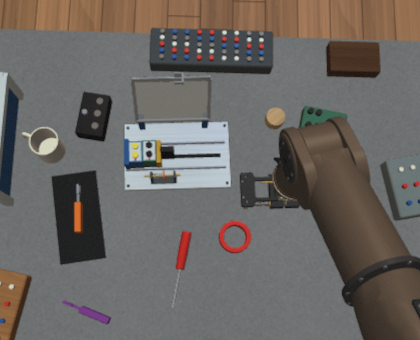

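The final view shows both modules packed between the wall and the stop, the keeper open at about 2.10 rad, the fork on the mat and the bystanders in place. Handing in.

```bash
python3 -c "
from cell import arm; print(arm.sign_off())"
```

```text
the job is handed in; nothing more can be done
None
```

The job is handed in at about 42 s on the robot's clock. I took the orange fork, set its prongs over the rod, and pushed the collar about 10 mm. The keeper sprang open, and I laid the fork back on its mat.

Only two modules were on the table, blue and green. Both now stand in the channel. Green had been knocked about 4 cm along the way, so I measured it again before picking it up. I then pushed the stop by its fin until it stalled at about 13 N.

**Last checks:**
- **Modules:** their panels span rack y of about 44–118 mm, at x ≈ 0–2 mm and square to within about 1.5°.
- **Stop:** its face is at about 46 mm, against the last module.
- **Keeper:** open at about 2.10 rad.
- **Fork:** mid-handle within about 7 mm of the mat's centre.
- **Bystanders:** they look unmoved in the final picture. I did not measure them, and the arm partly covers the green pedal there.

One check disagreed: the top camera gave a 122 mm panel length instead of about 72 mm. I think other parts of the rack at the same height fell into that measurement. The side camera gave 74 mm, so I went by that.

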